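# Load an adhesive cartridge into the bench dispenser and clamp it home

### The job

Stand the twin-barrel adhesive cartridge in the pocket of the bench dispenser and let go of it there while the clamp is still swung open. Then swing the clamp over onto the cartridge and press it down by feel until the cartridge is fully home on the stop at the bottom of the pocket; let the clamp, not the gripper, push it home. Be gentle: do not ram the cartridge against the pocket or crush it once it is home, and leave the finial, the jar and the scraper where they are.

Things in the scene. Friction and masses are not known exactly. Their poses are not given: they have to be found in the camera images.
- cartridge: Loose dark grey plastic twin-barrel cartridge, about 140 g, upright on the table. Stadium section: 26 mm along its x, 52 mm along its y (barrels side by side), 85 mm tall; the lowest 6 mm taper in by 3 mm a side. Origin: centre of its underside; z up. A half turn does not matter. Grasp it across the 26 mm. Over 40 N from the clamp or 30 N against the dispenser damages it.
- dispenser: Fixed bench dispenser: base plate 130 x 250 x 6 mm (x, y, z), on it a block 64 x 98 mm, top at z 55 mm. In its middle a pocket, open upward: 29 (x) by 55 mm (y), 1.5 mm clear of the cartridge all round, 2 mm chamfer. Hinge posts at x +-54, y 70 to 100 mm rise to z 122. Origin: pocket's centre, at table height; z up. The cartridge goes in upright, its y along this y.
- seal: Black seal carrier in the pocket. Origin: centre of its top face, 24 mm above the dispenser's origin at the start. The cartridge first comes to rest on it, 31 mm deep in the pocket. It slides down only under about 10 N (steady friction, no spring) and stays where left. The clamp must do that pushing: while the clamp is up it may sink less than 4 mm.
- stop: Stop at the bottom of the pocket, in its middle: a rigid brass pin, 15 mm across, in a collar. Origin: centre of the collar's underside, 6 mm above the dispenser's origin. The pin's top is set anywhere from 9 to 15 mm above the dispenser's origin and is not measured. The cartridge is home when pressed on it, 9 to 15 mm lower than it first stands: the push needed then rises sharply.
- clamp: Steel bail clamp, two side arms (8 mm thick, 16 deep, 94 wide overall) joined by a press bar and a handle bar. Origin: on the hinge axis, at y 85, z 110 mm of the dispenser; x along the hinge, -y along the arms. Angle a = 0: arms level, along the dispenser's -y over the pocket; starts 1.65 to 1.95 rad open, arms up, leaning to +y. The stiff hinge (0.3 N m) stays where left.
- clamp_press (a point): Middle of the clamp's round press bar (18 mm thick), 85 mm along the arms from the hinge axis and 4 mm below their line. It presses the middle of the cartridge's top: meets it at about a = 0.14 rad, and is home at a = -0.04 to 0.04. Turning range -0.12 to 2.1 rad.
- clamp_bar (a point): Middle of the clamp's round black handle bar, 14 mm thick, 78 mm free between the arms, along the dispenser's x; 160 mm from the hinge: at y 85 - 160 cos a, z 110 + 160 sin a mm of the dispenser. 58 mm free space from the press bar. Pinch it from above or push it. Driving takes 6 to 9 N down on it; once home, about 20 N on it crushes the cartridge.
- finial: Bystander: loose plaster pine-cone finial, 66 mm wide, 122 mm tall, 0.4 kg. Origin: centre of its underside.
- jar: Bystander: loose amber jar with black cap, 56 mm wide, 70 mm tall. Origin: centre of its underside.
- scraper: Bystander: loose flat scraper lying on the table. Its long axis is its x, about 0.27 m long. Origin: near its middle, underside.

How it is judged:
By the outcome, as a careful person would: the job done as asked, in the order asked, and still so for the second after the job is handed in, with the robot touching nothing.
It also fails if it takes over 70 s, if anything falls off the work surface, if the arm or the gripper's body presses on something with over 40 N, if the wrist force passes 120 N, or if a joint passes its speed limit or range.

### The arm

A 6-joint arm with a two-finger parallel gripper is mounted at the origin on the work surface. World frame = base frame: x ahead of the robot, y to its left, z up, the work surface at z = 0. Lengths are in m, angles in degrees, forces in N, time in s.
With the tool pointing down it reaches from about 0.25 to 0.725 m from the base axis. Payload 4 kg.
Tool frame: the origin (TCP) lies midway between the tips of the shut fingers; the grasp point (between the pads) lies arm.grasp_offset behind it (arm.grasp_offset is the distance from the TCP to the grasp point, in m); x points along the fingers, y is the direction in which the jaws open and shut, and the axes are right-handed (so a half turn about x gives the same grasp; the last joint's range is limited). The gripper opens to 85 mm and grips with 20 to 120 N. Pads are 22 mm wide; open, the fingers measure 114 mm over their backs; the gripper's body (76 mm by 85 mm) begins 54 mm behind the grasp point. The pads swing forward as they close: fully open they stand 13 mm farther back than shut.
Start: joints at [76.031, 13.785, 0.286, 76.501, 0, 90], TCP at [0.121, 0.485, 0.231] pointing down, gripper open.
Joint ranges: [-155.79, 155.79], [-60.16, 107.12], [-62.33, 73.08], [-114, 123.19], [-81.49, 82.49], [-180, 180]. Speed limits (degrees/s): [159.86, 159.86, 180, 180, 180, 180].

### API

Orientations are given as [roll, pitch, yaw] about the fixed x, y, z axes, in that order (R = Rz(yaw) Ry(pitch) Rx(roll)).
In Python, from workcell import telemetry, viewer, workorder, arm gives the robot as it stands. The module is installed in compiled form; this text tells all that it offers.
- The arm moves only by the shell command python3 -m pendant 'ROWS' [OPENING] [FORCE]. ROWS is JSON, a list of rows, each an object with "delta_pos": the shift along the tool's x, y, z in mm, a list of three; "twist": the turn, a rotation vector about the tool's x, y, z in degrees, a list of three. In form: [{"delta_pos": [x, y, z], "twist": [ax, ay, az]}, ...]. A call has 1 to 8 rows; each row is the pose to reach, as a shift and turn from the pose commanded when the call began, along the tool's axes at that moment; what a row does not reach only later rows make up. A row lasts 1/10 s, in which the tool goes at most 50 mm and 8.59 degrees, less where a joint would pass 70% of its speed; a pose out of reach is approached as far as the arm can. A call with a gripper value outside its range is refused whole. OPENING is the opening in per cent of the stroke, from 0 (shut) to 100 (fully open), set as the call begins (- or left out, the last holds). The fingers move at their own pace and stop on an object; FORCE is the grip in N (left out, the last holds). Time passes only in rows, so rows that repeat a pose let the fingers close. It gives the time, the measured TCP pose, the force and the opening at its end, in the units of the state.
- telemetry.read_state(): the state, without advancing time (a new reading comes with each control period).
- viewer.get_image(name): name is "scene" or "top" or "wrist"; returns the picture (480x640x3 uint8, red, green, blue); there is no depth.
- viewer.get_calibration(name): a dict with "fx", "fy", "cx", "cy" (pixels), "rvec" (rotation vector, rad) and "tvec" (3), from world to camera coordinates, as OpenCV has them. Camera axes: x right, y down, z forward; pixel columns grow to the right and rows downward; lengths in m; the calibration is good to about 2 mm. A picture is of the moment at which its call begins: read the wrist's pose just before it. get_calibration takes no time and is no camera call; for the wrist camera it gives the pose at the moment of the call.
- workorder.hand_in(): hands the job in, once; it reports no verdict.
The state is a dict: "time": time; "qpos": joint angles; "qvel": joint speeds; "joint_efforts": joint torques, N m; "ee_pos": TCP position; "orientation": TCP orientation; "force": force on the tool from outside, world axes, zero at the start; "torque": the same for the moment, N m; "grip_width": finger opening in m.
Only numpy, scipy, OpenCV 4.12 (cv2) and the standard library are available. Lean on these libraries where they do the work, as an engineer would, in place of code of your own. Each camera call takes 0.05 s, during which the arm holds its last target.

## Working session

There is one attempt and no reset: what is moved stays moved. The work goes in short steps, Python scripts to look and compute and a shell command to move; the robot and the scene stay as the last step left them, time stands still between calls to the robot, and variables do not carry over. Pictures are saved under pics/ and viewed, and the job is handed in when it is done.

```bash
mkdir -p pics
python3 - <<'E'
from workcell import telemetry, viewer, workorder, arm
import cv2
print(telemetry.read_state()); print(arm.grasp_offset)
for n in ("scene","top","wrist"):
    c=viewer.get_calibration(n); print(n,c)
    cv2.imwrite(f"pics/{n}0.png",viewer.get_image(n)[:,:,::-1])
E
```

```text
{'time': 0.0, 'qpos': array([ 7.60290845e+01,  1.38304081e+01,  2.13216348e-01,  7.65017445e+01,
       -2.32372566e-03,  8.99995880e+01]), 'qvel': array([ 0.05335372,  0.08689983, -0.08239973,  0.02735609, -0.1388272 ,
        0.0187349 ]), 'joint_efforts': array([-3.67567791e-04, -3.72314572e+01,  2.52410048e+01,  1.70157611e-02,
        5.91618573e-05,  5.73024188e-07]), 'ee_pos': array([0.12057292, 0.48458851, 0.23042525]), 'orientation': array([ -88.88113545,   89.88104106, -102.85163655]), 'force': array([ 0.42086723, -0.47632748,  0.4022705 ]), 'torque': array([ 0.02214478, -0.05082627, -0.01609582]), 'grip_width': 0.08545246317671798}
0.0187
scene {'fx': 492.31498352260667, 'fy': 492.31498352260667, 'cx': 309.3362861203183, 'cy': 238.25453908973967, 'rvec': array([ 0.82311096,  2.76246227, -0.79031991]), 'tvec': array([ 0.39359504, -0.24424317,  1.17780066])}
top {'fx': 469.23289140247806, 'fy': 469.23289140247806, 'cx': 320.50455547631867, 'cy': 238.3549741390282, 'rvec': array([ 2.13412733, -2.08083745,  0.22138122]), 'tvec': array([0.06691753, 0.54610101, 1.07301851])}
wrist {'fx': 371.0349198565254, 'fy': 371.0349198565254, 'cx': 318.65329781522354, 'cy': 238.76554021072604, 'rvec': array([-2.28489197, -1.7861447 , -0.25720474]), 'tvec': array([-0.49860823, -0.03802711,  0.38008316])}
```

View pics/scene0.png

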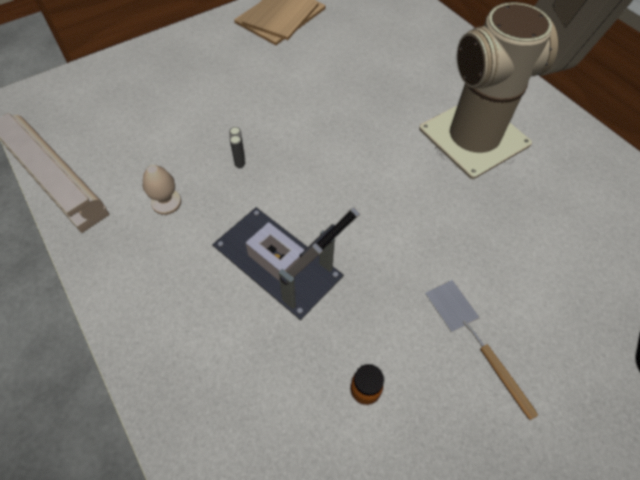

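View pics/top0.png

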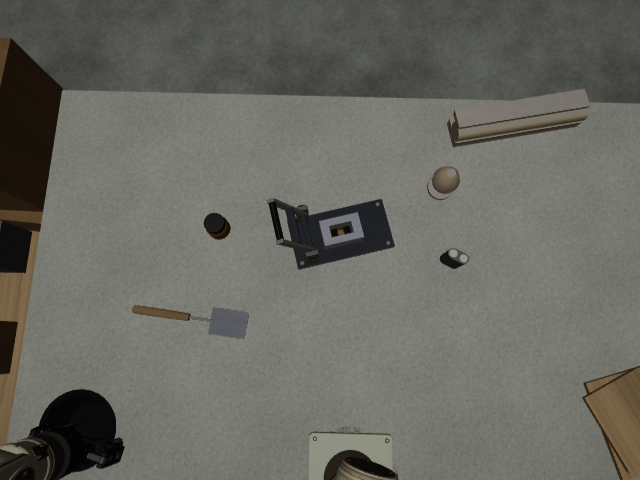

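View pics/wrist0.png

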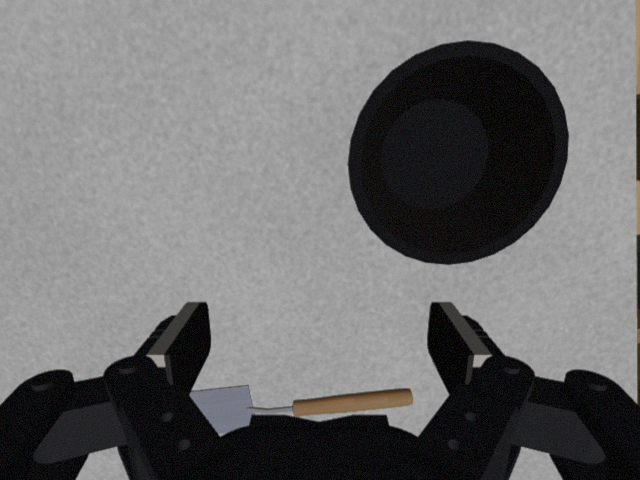

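The top view shows the cartridge at about (455,258), the pocket at (342,230), the clamp bar at (276,220), the finial at (445,180), the jar at (217,226) and the scraper at (190,318). I'll zoom in to measure them.

```bash
cat > h.py <<'E'
import numpy as np, cv2
from workcell import telemetry, viewer, arm
def cam(n):
    c=viewer.get_calibration(n); K=np.array([[c['fx'],0,c['cx']],[0,c['fy'],c['cy']],[0,0,1]])
    R=cv2.Rodrigues(c['rvec'])[0]; return K,R,c['tvec']
def back(C,uv,z):
    K,R,t=C; o=-R.T@t; d=R.T@np.linalg.solve(K,[uv[0],uv[1],1.]); return o+d*(z-o[2])/d[2]
def proj(C,P):
    K,R,t=C; p=K@(R@np.asarray(P,float).T+np.asarray(t)[:,None]); return (p[:2]/p[2]).T
def crop(img,x0,y0,w,h,s,fn):
    cv2.imwrite(fn,cv2.resize(img[y0:y0+h,x0:x0+w],None,fx=s,fy=s,interpolation=cv2.INTER_CUBIC)[:,:,::-1] if img.ndim==3 else img)
E
python3 - <<'E'
from h import *
im=cv2.imread('pics/top0.png')[:,:,::-1]
crop(im,260,190,140,90,5,'pics/t_disp.png'); crop(im,430,235,50,40,12,'pics/t_cart.png')
C=cam('top')
for n,uv,z in [('cart',(455,257),.06),('pocket',(342,230),.055),('c1',(377.5,204),.006),('c2',(388,246),.006),('bl',(302.5,264),.006)]: print(n,back(C,uv,z))
E
```

```text
cart [ 0.50645705 -0.24132592  0.06      ]
pocket [0.56701401 0.02908386 0.055     ]
c1 [ 0.64936332 -0.06286127  0.006     ]
c2 [ 0.54014284 -0.08923879  0.006     ]
bl [0.48894356 0.12428924 0.006     ]
```

View pics/t_disp.png

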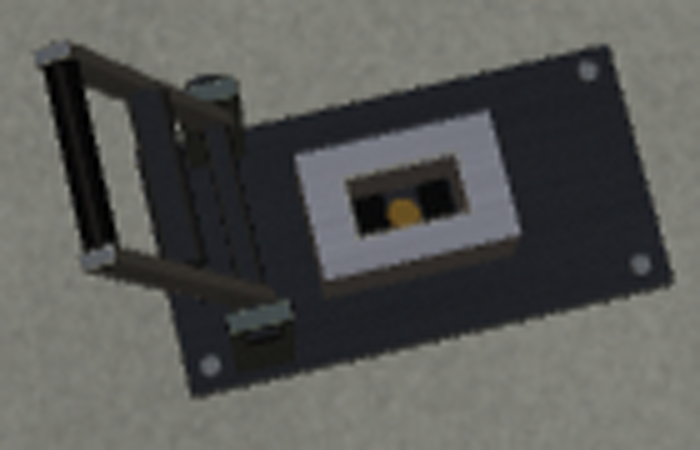

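View pics/t_cart.png

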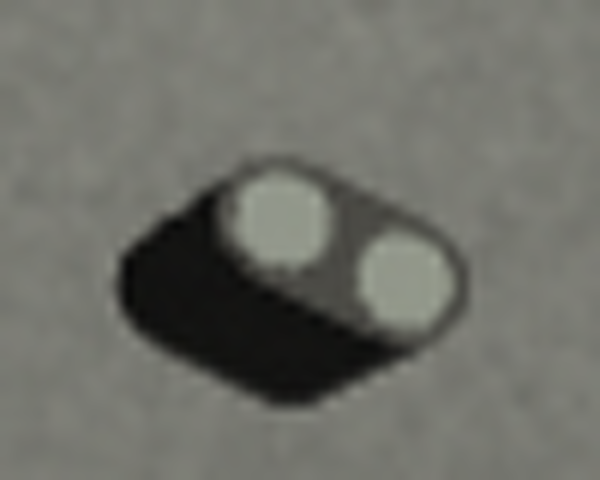

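Run:
```python
from h import *
from scipy.optimize import least_squares
C=cam('top')
f=lambda p,x0,y0,s:(np.array(p)+.5)/s-.5+np.array([x0,y0])
obs=f([(295,154),(490,110),(520,238),(324,282),(607,45),(672,285),(195,397),(588,71),(641,264),(210,365)],260,190,5)
# dispenser frame: +y to image left, x?  unknown 180 -> posts at +y (left)
def model(p):
    x,y,a=p; c,s=np.cos(a),np.sin(a)
    L=np.array([(32,49,55),(32,-49,55),(-32,-49,55),(-32,49,55),(65,-125,6),(-65,-125,6),(-65,125,6)],float)/1000
    W=L.copy(); W[:,0]=x+c*L[:,0]-s*L[:,1]; W[:,1]=y+s*L[:,0]+c*L[:,1]; return W
r=least_squares(lambda p:(proj(C,model(p))-obs[:7]).ravel(),[.567,.029,-.2])
print('disp',r.x[:2],np.degrees(r.x[2])); print(r.fun.reshape(-1,2).round(2))
d=f([(283,219),(406,281)],430,235,12)
P=[back(C,u,.085) for u in d]; m=(P[0]+P[1])/2; v=P[1]-P[0]
print('cart',m,np.linalg.norm(v),np.degrees(np.arctan2(v[1],v[0])))
# clamp bar ends centre and angle
x,y,a=r.x
bar=f([(55,52),(97,255),(78,155)],260,190,5)
for A in np.arange(1.6,2.0,.05):
    L=np.array([(x_,.085-.160*np.cos(A),.110+.160*np.sin(A)) for x_ in(.043,-.043,0)]);c,s=np.cos(a),np.sin(a)
    W=np.c_[x+c*L[:,0]-s*L[:,1],y+s*L[:,0]+c*L[:,1],L[:,2]]; print(round(A,2),(proj(C,W)-bar).round(1).tolist())
for n,uv,z in [('finial',(440,188),0),('jar',(217,230),.03),('scr',(190,318),0)]: print(n,back(C,uv,z))
```

```text
disp [0.57014602 0.03146194] 14.718150012216787
[[-0.21  0.38]
 [-0.24  0.27]
 [ 0.26 -0.48]
 [ 0.06 -0.16]
 [ 0.41 -0.27]
 [ 0.65 -0.  ]
 [-0.92  0.21]]
cart [ 0.5059563 -0.2418938  0.085    ] 0.02619861596083845 -116.41185797252291
1.6 [[26.1, -6.6], [27.3, -6.2], [26.3, -6.9]]
1.65 [[22.2, -5.7], [23.4, -5.2], [22.3, -6.0]]
1.7 [[18.3, -4.7], [19.4, -4.2], [18.4, -5.0]]
1.75 [[14.5, -3.6], [15.5, -3.2], [14.5, -3.9]]
1.8 [[10.7, -2.5], [11.6, -2.1], [10.7, -2.8]]
1.85 [[7.0, -1.4], [7.8, -1.0], [7.0, -1.7]]
1.9 [[3.4, -0.2], [4.1, 0.1], [3.3, -0.5]]
1.95 [[-0.1, 1.1], [0.5, 1.2], [-0.2, 0.7]]
finial [ 0.69845099 -0.2258888   0.        ]
jar [0.56509313 0.33831984 0.03      ]
scr [0.34929228 0.39550847 0.        ]
```

```bash
cat >> h.py <<'E'
from scipy.spatial.transform import Rotation as Rt
def plan(pos,yaw,tilt=None):
    "world TCP target (m), tool y direction (deg); tool pointing down -> delta mm, twist deg"
    s=telemetry.read_state(); R0=Rt.from_euler('xyz',s['orientation'],degrees=True).as_matrix()
    a=np.radians(yaw); y=np.array([np.cos(a),np.sin(a),0]); x=np.array([0,0,-1.])
    R1=np.c_[x,y,np.cross(x,y)]
    print('t',s['time'],'pos',s['ee_pos'].round(4),'yaw',np.degrees(np.arctan2(R0[1,1],R0[0,1])).round(2),'xaxis',R0[:,0].round(3),'F',s['force'].round(2),'w',round(s['grip_width'],4),'q',s['qpos'].round(1))
    print('delta',(R0.T@(np.array(pos)-s['ee_pos'])*1000).round(1),'twist',Rt.from_matrix(R0.T@R1).as_rotvec(degrees=True).round(2))
DX,DY,DA=.57015,.03146,14.72
def disp(x,y,z):
    a=np.radians(DA);c,s=np.cos(a),np.sin(a); return np.array([DX+c*x-s*y,DY+s*x+c*y,z])
E
python3 - <<'E'
from h import *
print(telemetry.read_state()['qpos'])
plan((.506,-.242,.18),-26.4); plan((.506,-.242,.18),153.6)
E
```

```text
[ 7.60306765e+01  1.38222860e+01  2.30724065e-01  7.65016436e+01
 -1.41010019e-04  9.00000483e+01]
t 0.15 pos [0.1206 0.4847 0.2306] yaw 76.03 xaxis [-0.    -0.002 -1.   ] F [-0.13 -0.36  0.92] w 0.0853 q [76.  13.8  0.2 76.5 -0.  90. ]
delta [  51.6 -612.1  549.5] twist [1.0243e+02 8.0000e-02 7.0000e-02]
t 0.15 pos [0.1206 0.4847 0.2306] yaw 76.03 xaxis [-0.    -0.002 -1.   ] F [-0.13 -0.36  0.92] w 0.0853 q [76.  13.8  0.2 76.5 -0.  90. ]
delta [  51.6 -612.1  549.5] twist [-7.757e+01 -6.000e-02  8.000e-02]
```

```bash
python3 -m pendant '[{"delta_pos":[-10,-40,36],"twist":[6.5,0,0]},{"delta_pos":[-10,-76,68],"twist":[13,0,0]},{"delta_pos":[-10,-114,102],"twist":[19,0,0]},{"delta_pos":[-10,-152,136],"twist":[25,0,0]},{"delta_pos":[-10,-190,170],"twist":[32,0,0]},{"delta_pos":[-10,-228,204],"twist":[38,0,0]},{"delta_pos":[-10,-266,238],"twist":[44,0,0]},{"delta_pos":[-10,-300,270],"twist":[50,0,0]}]' 100; python3 -c "
from h import *
plan((.506,-.242,.22),-26.4)"
```

```text
time: 0.95
ee_pos: [0.3083, 0.1309, 0.2414]
orientation: [93.1, 90.0, 28.9]
force: [1.8, 1.5, 0.3]
grip_width: 0.0852
t 0.95 pos [0.3083 0.1309 0.2414] yaw 25.82 xaxis [ 0.001  0.    -1.   ] F [1.8  1.46 0.34] w 0.0852 q [ 23.   -5.5 -19.3  76.2   0.   87.2]
delta [ 21.4  15.5 421.8] twist [ 5.222e+01 -2.000e-02 -4.000e-02]
```

```bash
python3 -m pendant '[{"delta_pos":[5,2,48],"twist":[6.5,0,0]},{"delta_pos":[10,4,96],"twist":[13,0,0]},{"delta_pos":[15,6,144],"twist":[19.5,0,0]},{"delta_pos":[20,8,192],"twist":[26,0,0]},{"delta_pos":[20,10,240],"twist":[32.5,0,0]},{"delta_pos":[20,12,288],"twist":[39,0,0]},{"delta_pos":[20,13,330],"twist":[45,0,0]},{"delta_pos":[20,14,372],"twist":[50,0,0]}]'
python3 -m pendant '[{"delta_pos":[0,2,50],"twist":[2.2,0,0]},{"delta_pos":[0,2,50],"twist":[2.2,0,0]},{"delta_pos":[0,2,50],"twist":[2.2,0,0]}]'
python3 - <<'E'
from h import *
cv2.imwrite('pics/w1.png',viewer.get_image('wrist')[:,:,::-1])
plan((.506,-.242,.22),-26.4)
C=cam('wrist'); print(proj(C,[(.506,-.242,.085)]))
E
```

```text
time: 1.75
ee_pos: [0.4843, -0.1972, 0.2208]
orientation: [-101.5, 90.0, 144.3]
force: [0.6, 0.4, 1.5]
grip_width: 0.0857
time: 2.05
ee_pos: [0.4646, -0.2427, 0.2206]
orientation: [-104.3, 89.9, 139.4]
force: [0.3, 0.8, -1.1]
grip_width: 0.0853
t 2.1 pos [ 0.465  -0.2418  0.2209] yaw -26.22 xaxis [-0.001  0.001 -1.   ] F [-0.4   0.03 -0.52] w 0.0852 q [-27.5  16.8   2.8  76.    0.   88.7]
delta [  0.9  36.9 -17.9] twist [ 0.18 -0.03  0.07]
[[366.2333668 203.1083758]]
```

View pics/w1.png

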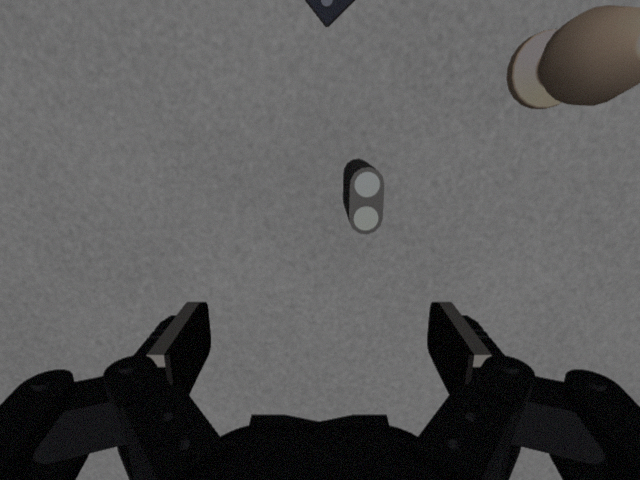

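The wrist view shows the cartridge discs at (367,184) and (366,218), close to the predicted middle at (366,203). I'll refine the position from these.

Run:
```python
from h import *
im=cv2.imread('pics/w1.png',0); C=cam('wrist')
_,b=cv2.threshold(im[160:250,335:400],115,255,0)
n,l,st,ce=cv2.connectedComponentsWithStats(b)
q=[ce[i]+[335,160] for i in range(1,n) if st[i,4]>80]; print(q)
P=[back(C,u,.085) for u in q]; m=sum(P)/2; v=P[0]-P[1]; print(m,np.linalg.norm(v),np.degrees(np.arctan2(v[1],v[0])))
plan((m[0],m[1],.22),-26.4)
```

```text
[array([366.69747899, 183.92857143]), array([365.475, 217.9  ])]
[ 0.50651618 -0.24055891  0.085     ] 0.026209128806700052 63.8257138946149
t 2.1 pos [ 0.465  -0.2418  0.2209] yaw -26.22 xaxis [-0.001  0.001 -1.   ] F [-0.4   0.03 -0.52] w 0.0852 q [-27.5  16.8   2.8  76.    0.   88.7]
delta [  0.9  36.7 -19.4] twist [ 0.18 -0.03  0.07]
```

```bash
python3 -m pendant '[{"delta_pos":[20,37,-19],"twist":[0,0,0]},{"delta_pos":[60,37,-19],"twist":[0,0,0]},{"delta_pos":[100,37,-19],"twist":[0,0,0]},{"delta_pos":[130,37,-19],"twist":[0,0,0]},{"delta_pos":[155,37,-19],"twist":[0,0,0]},{"delta_pos":[170,37,-19],"twist":[0,0,0]},{"delta_pos":[175,37,-19],"twist":[0,0,0]},{"delta_pos":[175,37,-19],"twist":[0,0,0]}]'
python3 - <<'E'
from h import *
cv2.imwrite('pics/w2.png',viewer.get_image('wrist')[:,:,::-1])
plan((.5063,-.2411,.046),-26.3)
E
```

```text
time: 2.9
ee_pos: [0.507, -0.2396, 0.046]
orientation: [-94.3, 89.9, 149.7]
force: [0.1, -0.3, 0.4]
grip_width: 0.0854
t 2.95 pos [ 0.5077 -0.2402  0.0469] yaw -26.07 xaxis [ 0.001 -0.    -1.   ] F [ 1.2  -0.04  0.85] w 0.0854 q [-25.3  28.9  -6.7  54.4   0.   90.7]
delta [ 0.9 -0.8  1.4] twist [ 0.23 -0.01 -0.04]
```

View pics/w2.png

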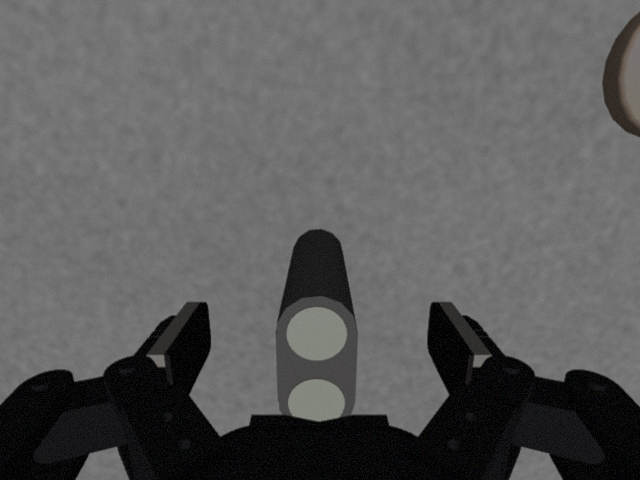

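The cartridge sits centred between the fingers (column 317, with the pads at 210 and 430). I'll close the gripper.

```bash
python3 -m pendant '[{"delta_pos":[0,-0.5,1],"twist":[0.2,0,0]},{"delta_pos":[0,-0.5,1],"twist":[0.2,0,0]},{"delta_pos":[0,-0.5,1],"twist":[0.2,0,0]},{"delta_pos":[0,-0.5,1],"twist":[0.2,0,0]},{"delta_pos":[0,-0.5,1],"twist":[0.2,0,0]},{"delta_pos":[0,-0.5,1],"twist":[0.2,0,0]},{"delta_pos":[0,-0.5,1],"twist":[0.2,0,0]},{"delta_pos":[0,-0.5,1],"twist":[0.2,0,0]}]' 0 35
python3 - <<'E'
from h import *
cv2.imwrite('pics/w3.png',viewer.get_image('wrist')[:,:,::-1])
plan((.5063,-.2411,.046),-26.3)
E
```

```text
time: 3.75
ee_pos: [0.5064, -0.2419, 0.0467]
orientation: [81.8, 90.0, -34.6]
force: [-1.3, -0.2, 5.6]
grip_width: 0.0254
t 3.8 pos [ 0.5064 -0.242   0.0468] yaw -26.38 xaxis [ 0.001 -0.    -1.   ] F [-1.41  0.06  4.77] w 0.0253 q [-25.5  28.8  -6.7  54.4  -0.   90.8]
delta [ 0.8 -0.5 -0.7] twist [-0.08  0.01 -0.04]
```

View pics/w3.png

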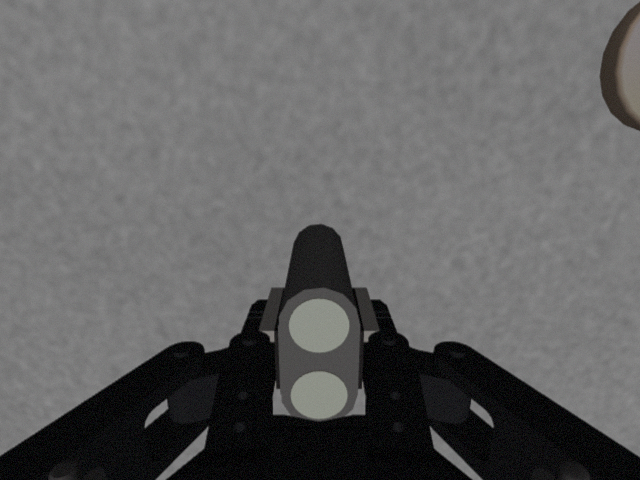

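```bash
python3 -m pendant '[{"delta_pos":[-8,0,0],"twist":[0,0,0]},{"delta_pos":[-30,0,0],"twist":[0,0,0]},{"delta_pos":[-60,0,0],"twist":[0,0,0]},{"delta_pos":[-90,0,0],"twist":[0,0,0]},{"delta_pos":[-115,0,0],"twist":[0,0,0]},{"delta_pos":[-130,0,0],"twist":[0,0,0]},{"delta_pos":[-130,0,0],"twist":[0,0,0]}]'
python3 - <<'E'
from h import *
cv2.imwrite('pics/w4.png',viewer.get_image('wrist')[:,:,::-1])
s=telemetry.read_state(); zt=s['ee_pos'][2]+.0382
im=cv2.imread('pics/w4.png',0); C=cam('wrist')
_,b=cv2.threshold(im[280:430,280:360],115,255,0)
n,l,st,ce=cv2.connectedComponentsWithStats(b)
q=[ce[i]+[280,280] for i in range(1,n) if st[i,4]>300]; print(q,[st[i] for i in range(1,n)])
R0=Rt.from_euler('xyz',s['orientation'],degrees=True).as_matrix()
P=[back(C,u,zt) for u in q]; m=sum(P)/len(P); v=P[0]-P[1];print('tool frame offset mm',R0.T@(m-s['ee_pos'])*1000,'v',R0.T@v*1000)
p=disp(0,0,.176)
plan(p,DA)
E
```

```text
time: 4.5
ee_pos: [0.5075, -0.2423, 0.1788]
orientation: [91.7, 89.7, -24.7]
force: [0.5, 0.8, -1.0]
grip_width: 0.0256
[array([318.63944773, 325.14990138]), array([318.66587226, 394.69923737])] [array([ 0,  0,  6,  7, 30], dtype=int32), array([71,  0,  9,  7, 58], dtype=int32), array([   9,   19,   60,   54, 2535], dtype=int32), array([  11,   91,   57,   48, 2098], dtype=int32), array([ 68, 110,  12,  25, 120], dtype=int32), array([  0, 115,   8,  19,  69], dtype=int32)]
tool frame offset mm [-38.1986301    0.81696104   0.1033685 ] v [ 3.01764774e-03  2.79886539e-03 -2.63641937e+01]
t 4.55 pos [ 0.5066 -0.2419  0.177 ] yaw -26.37 xaxis [ 0.002 -0.001 -1.   ] F [-0.08  0.02 -2.39] w 0.0256 q [-25.5  22.2   3.9  71.6   0.   90.8]
delta [   0.9  -64.5 -273.1] twist [-4.109e+01  3.000e-02 -1.000e-01]
```

View pics/w4.png

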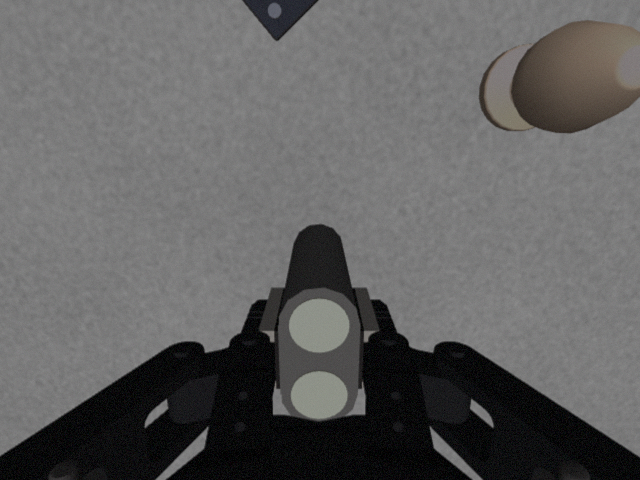

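```bash
python3 -c "
from h import *
plan(disp(0,-.09,.19),DA)"
```

```text
t 4.55 pos [ 0.5066 -0.2419  0.177 ] yaw -26.37 xaxis [ 0.002 -0.001 -1.   ] F [-0.08  0.02 -2.39] w 0.0256 q [-25.5  22.2   3.9  71.6   0.   90.8]
delta [ -13.    -5.3 -205.3] twist [-4.109e+01  3.000e-02 -1.000e-01]
```

```bash
python3 -m pendant '[{"delta_pos":[-5,0,-20],"twist":[-5,0,0]},{"delta_pos":[-10,-1,-55],"twist":[-12,0,0]},{"delta_pos":[-13,-2,-90],"twist":[-19,0,0]},{"delta_pos":[-13,-3,-130],"twist":[-27,0,0]},{"delta_pos":[-13,-4,-165],"twist":[-34,0,0]},{"delta_pos":[-13,-5,-190],"twist":[-39,0,0]},{"delta_pos":[-13,-5,-205],"twist":[-41.1,0,0]},{"delta_pos":[-13,-5,-205],"twist":[-41.1,0,0]}]';python3 -m pendant '[{"delta_pos":[0,0,0],"twist":[0,0,0]},{"delta_pos":[0,0,0],"twist":[0,0,0]}]'
python3 - <<'E'
from h import *
plan(disp(0,0,.176),DA)
cv2.imwrite('pics/w5.png',viewer.get_image('wrist')[:,:,::-1])
C=cam('wrist')
im=cv2.imread('pics/w5.png')
L=[(32,49,55),(32,-49,55),(-32,-49,55),(-32,49,55),(14.5,27.5,55),(14.5,-27.5,55),(-14.5,-27.5,55),(-14.5,27.5,55),(16.5,29.5,55),(16.5,-29.5,55),(-16.5,-29.5,55),(-16.5,29.5,55)]
W=np.array([disp(*(np.array(l)/1000)) for l in L]); pr=proj(C,W); print(pr.round(1).tolist())
for p in pr: cv2.circle(im,tuple(int(round(v)) for v in p),2,(0,0,255),-1)
cv2.imwrite('pics/w5o.png',im)
E
```

```text
time: 5.35
ee_pos: [0.5926, -0.0541, 0.1875]
orientation: [-112.4, 89.8, 172.5]
force: [-1.0, -1.3, -1.4]
grip_width: 0.0257
time: 5.55
ee_pos: [0.5921, -0.0571, 0.1889]
orientation: [-88.5, 89.9, -163.9]
force: [0.3, -0.1, -1.0]
grip_width: 0.0255
t 5.55 pos [ 0.5921 -0.0571  0.1889] yaw 14.6 xaxis [-0.001 -0.    -1.   ] F [ 0.27 -0.1  -1.  ] w 0.0255 q [-5.5 25.8 11.1 75.4 -0.  69.9]
delta [ 12.9   1.1 -91.2] twist [-0.12  0.    0.07]
[[367.6, 20.6], [362.9, 170.1], [276.3, 170.3], [271.1, 20.9], [340.7, 56.3], [339.6, 140.0], [299.5, 140.2], [298.0, 56.5], [343.7, 53.1], [342.3, 142.9], [296.7, 143.0], [295.0, 53.2]]
```

View pics/w5o.png

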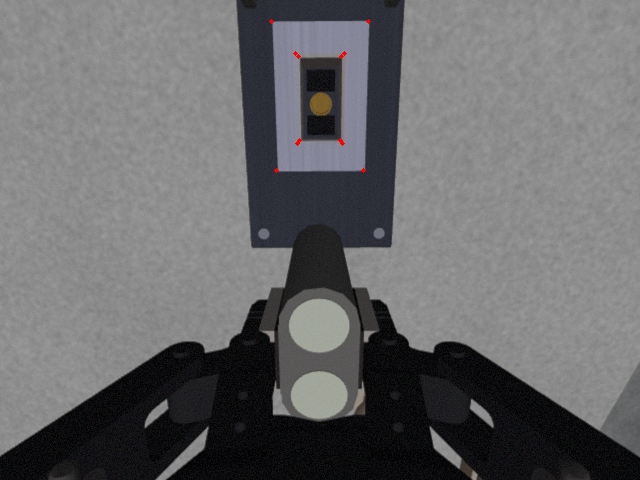

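Run:
```python
from h import *
im=cv2.imread('pics/w5.png')[:,:,::-1]
crop(im,255,5,130,180,3.3,'pics/w5c.png')
g=cv2.cvtColor(np.ascontiguousarray(im),cv2.COLOR_RGB2GRAY).astype(float)
def edges(l):
    d=np.diff(np.convolve(l,[.25,.5,.25],'same')); return d
for r in (40,155):
    d=edges(g[r-3:r+4,255:385].mean(0)); i=[k for k in range(2,len(d)-2) if abs(d[k])>9 and abs(d[k])==max(abs(d[k-2:k+3]))]; print('row',r,[(255+k+.5+ (abs(d[k+1])-abs(d[k-1]))/(2*(2*abs(d[k])-abs(d[k-1])-abs(d[k+1]))),round(d[k])) for k in i])
for r in (75,120):
    d=edges(g[r-3:r+4,255:385].mean(0)); i=[k for k in range(2,len(d)-2) if abs(d[k])>7 and abs(d[k])==max(abs(d[k-2:k+3]))]; print('row',r,[(round(255.5+k,1),round(d[k])) for k in i])
for c in (283,355,312,330):
    d=edges(g[5:190,c-3:c+4].mean(1)); i=[k for k in range(2,len(d)-2) if abs(d[k])>7 and abs(d[k])==max(abs(d[k-2:k+3]))]; print('col',c,[(round(5.5+k,1),round(d[k])) for k in i])
```

```text
row 40 [(np.float64(272.54137931034484), 38), (np.float64(368.24916943521595), -33)]
row 155 [(np.float64(276.78228228228227), 34), (np.float64(364.8075187969925), -34)]
row 75 [(273.5, 33), (299.5, -35), (306.5, -10), (334.5, 12), (341.5, 31), (367.5, -32)]
row 120 [(275.5, 40), (300.5, -31), (306.5, -14), (334.5, 12), (340.5, 30), (365.5, -34)]
col 283 [(20.5, 33), (170.5, -35)]
col 355 [(20.5, 36), (170.5, -33)]
col 312 [(20.5, 34), (57.5, -32), (69.5, -9), (91.5, 12), (95.5, 8), (114.5, -16), (134.5, 14), (140.5, 26), (170.5, -34)]
col 330 [(20.5, 40), (57.5, -31), (69.5, -10), (91.5, 12), (114.5, -14), (134.5, 10), (139.5, 27), (170.5, -34)]
```

View pics/w5c.png

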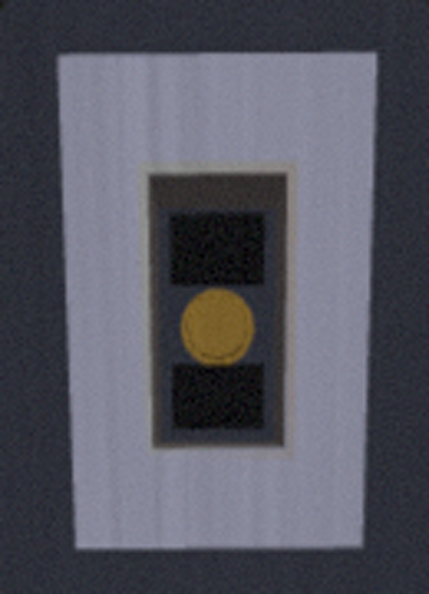

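Run:
```python
from h import *
K,R,t=cam('wrist'); s=telemetry.read_state()
R0=Rt.from_euler('xyz',s['orientation'],degrees=True).as_matrix()
print((R0.T@(-R.T@t-s['ee_pos'])*1000).round(1))
plan(disp(0,0,.189),DA)
```

```text
[-143.1    0.9  -72.6]
t 5.6 pos [ 0.5922 -0.0572  0.1891] yaw 14.59 xaxis [-0.001 -0.    -1.   ] F [ 0.31 -0.36 -0.99] w 0.0254 q [-5.5 25.8 11.2 75.4 -0.  69.9]
delta [  0.1   1.  -91.3] twist [-0.13  0.01  0.04]
```

The wrist camera sits 73 mm toward the clamp side of the tool. I'll flip the tool half a turn, since a half turn doesn't matter, so that it stays clear of the clamp.

```bash
python3 -m pendant '[{"delta_pos":[0,0,0],"twist":[-8,0,0]},{"delta_pos":[0,0,0],"twist":[-16,0,0]},{"delta_pos":[0,0,0],"twist":[-24,0,0]},{"delta_pos":[0,0,0],"twist":[-32,0,0]},{"delta_pos":[0,0,0],"twist":[-40,0,0]},{"delta_pos":[0,0,0],"twist":[-48,0,0]},{"delta_pos":[0,0,0],"twist":[-56,0,0]},{"delta_pos":[0,0,0],"twist":[-64,0,0]}]' >/dev/null
python3 -m pendant '[{"delta_pos":[0,0,0],"twist":[-8,0,0]},{"delta_pos":[0,0,0],"twist":[-16,0,0]},{"delta_pos":[0,0,0],"twist":[-24,0,0]},{"delta_pos":[0,0,0],"twist":[-32,0,0]},{"delta_pos":[0,0,0],"twist":[-40,0,0]},{"delta_pos":[0,0,0],"twist":[-48,0,0]},{"delta_pos":[0,0,0],"twist":[-56,0,0]},{"delta_pos":[0,0,0],"twist":[-64,0,0]}]' >/dev/null
python3 -m pendant '[{"delta_pos":[0,0,0],"twist":[-8,0,0]},{"delta_pos":[0,0,0],"twist":[-16,0,0]},{"delta_pos":[0,0,0],"twist":[-24,0,0]},{"delta_pos":[0,0,0],"twist":[-32,0,0]},{"delta_pos":[0,0,0],"twist":[-40,0,0]},{"delta_pos":[0,0,0],"twist":[-48,0,0]},{"delta_pos":[0,0,0],"twist":[-52,0,0]},{"delta_pos":[0,0,0],"twist":[-52,0,0]}]'
python3 -c "
from h import *
plan(disp(0,0,.189),DA+180)"
```

```text
time: 8.0
ee_pos: [0.5924, -0.0571, 0.1895]
orientation: [-156.5, 90.0, -51.9]
force: [-0.3, 0.3, -0.9]
grip_width: 0.0256
t 8.0 pos [ 0.5924 -0.0571  0.1895] yaw -165.4 xaxis [ 0. -0. -1.] F [-0.31  0.33 -0.95] w 0.0256 q [  -5.5   25.7   11.2   75.4   -0.  -110.1]
delta [ 0.5 -0.8 91.3] twist [-0.12 -0.01  0.01]
```

```bash
python3 -m pendant '[{"delta_pos":[0,-0.8,30],"twist":[-0.1,0,0]},{"delta_pos":[0,-0.8,65],"twist":[-0.1,0,0]},{"delta_pos":[0,-0.8,91.3],"twist":[-0.1,0,0]},{"delta_pos":[20,-0.8,91.3],"twist":[-0.1,0,0]},{"delta_pos":[45,-0.8,91.3],"twist":[-0.1,0,0]},{"delta_pos":[65,-0.8,91.3],"twist":[-0.1,0,0]},{"delta_pos":[74,-0.8,91.3],"twist":[-0.1,0,0]},{"delta_pos":[74,-0.8,91.3],"twist":[-0.1,0,0]}]'
python3 - <<'E'
from h import *
plan(disp(0,0,.115),DA+180); 
im=viewer.get_image('scene'); crop(im,200,180,180,140,4,'pics/s1.png')
im=viewer.get_image('top'); crop(im,260,170,160,120,5,'pics/t1.png')
print(telemetry.read_state()['force'],telemetry.read_state()['ee_pos'])
E
```

```text
time: 8.8
ee_pos: [0.5692, 0.032, 0.114]
orientation: [79.5, 89.8, -175.7]
force: [-0.2, 0.7, -1.7]
grip_width: 0.0256
t 8.8 pos [0.5692 0.032  0.114 ] yaw -165.28 xaxis [-0.003 -0.    -1.   ] F [-0.2   0.73 -1.7 ] w 0.0256 q [ 3.200e+00  2.600e+01 -1.000e-01  6.410e+01 -0.000e+00 -1.015e+02]
delta [-1.  -0.8 -0.8] twist [ 0.    0.03 -0.17]
[ 0.48492229 -0.11958494 -1.12794074] [0.57086132 0.03226639 0.11612862]
```

View pics/s1.png

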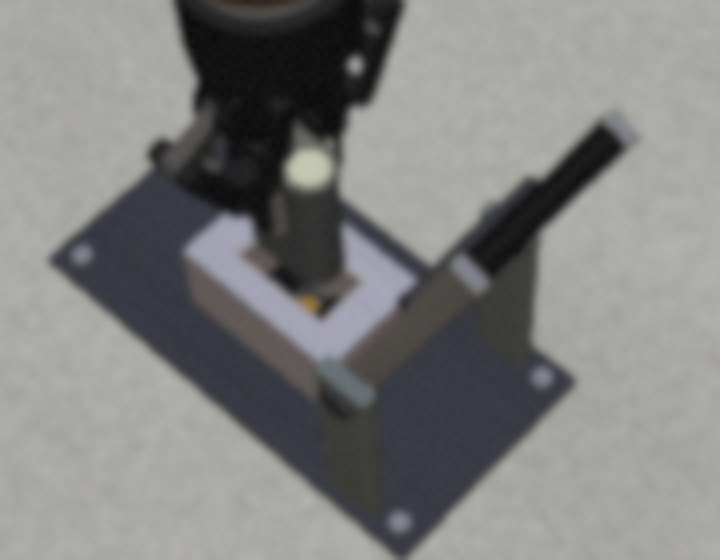

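View pics/t1.png

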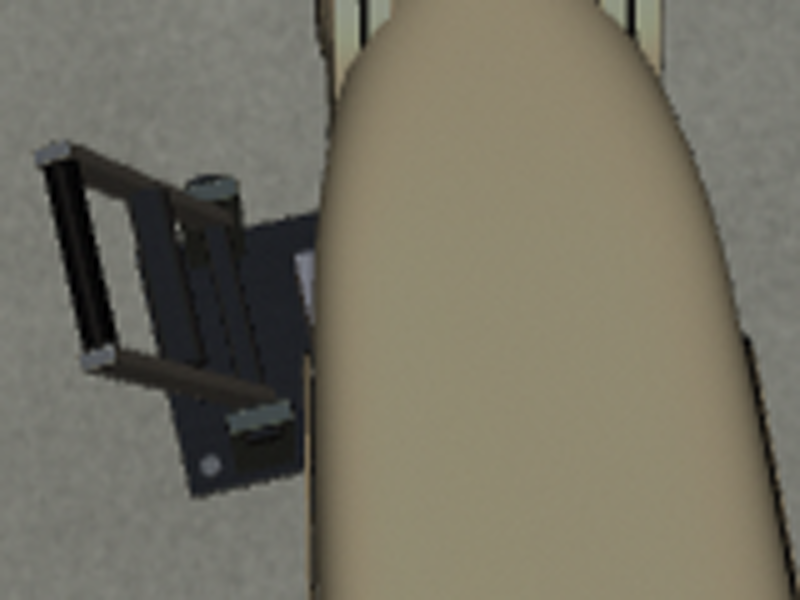

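The scene view shows the cartridge hanging upright over the pocket with the clamp open behind it, and the top view is blocked by the arm. I'll lower it gently.

```bash
python3 -m pendant '[{"delta_pos":[4,0,0],"twist":[0,0,0]},{"delta_pos":[8,0,0],"twist":[0,0,0]},{"delta_pos":[10,0,0],"twist":[0,0,0]},{"delta_pos":[12,0,0],"twist":[0,0,0]},{"delta_pos":[13.5,0,0],"twist":[0,0,0]},{"delta_pos":[15,0,0],"twist":[0,0,0]},{"delta_pos":[16.5,0,0],"twist":[0,0,0]},{"delta_pos":[18,0,0],"twist":[0,0,0]}]'
python3 -c "
from h import *
plan(disp(0,0,.071),DA+180)"
```

```text
time: 9.7
ee_pos: [0.5703, 0.0327, 0.0972]
orientation: [-101.8, 90.0, 3.0]
force: [0.1, -0.3, -1.9]
grip_width: 0.0256
t 9.7 pos [0.5703 0.0327 0.0972] yaw -165.17 xaxis [ 0.  0. -1.] F [ 0.13 -0.35 -1.89] w 0.0256 q [   3.3   26.9   -1.5   61.7   -0.  -101.6]
delta [26.2  0.5 -1.1] twist [ 0.11 -0.    0.  ]
```

```bash
python3 -m pendant '[{"delta_pos":[1.5,0.3,-0.4],"twist":[0,0,0]},{"delta_pos":[3,0.3,-0.8],"twist":[0,0,0]},{"delta_pos":[4.5,0.3,-0.8],"twist":[0,0,0]},{"delta_pos":[6,0.3,-0.8],"twist":[0,0,0]},{"delta_pos":[7.5,0.3,-0.8],"twist":[0,0,0]},{"delta_pos":[9,0.3,-0.8],"twist":[0,0,0]}]'
python3 -c "
from h import *
plan(disp(0,0,.071),DA+180)"
```

```text
time: 10.3
ee_pos: [0.5702, 0.0318, 0.0882]
orientation: [9.1, 90.0, 113.9]
force: [0.2, 0.7, -0.9]
grip_width: 0.0254
t 10.3 pos [0.5702 0.0318 0.0882] yaw -165.17 xaxis [-0.  0. -1.] F [ 0.18  0.65 -0.89] w 0.0254 q [   3.2   27.3   -2.2   60.5    0.  -101.6]
delta [17.2  0.1 -0.3] twist [ 0.11  0.   -0.  ]
```

Entry is clean with no side force, so I'll continue down.

```bash
python3 -m pendant '[{"delta_pos":[2,0,-0.3],"twist":[0,0,0]},{"delta_pos":[4,0,-0.3],"twist":[0,0,0]},{"delta_pos":[6,0,-0.3],"twist":[0,0,0]},{"delta_pos":[8,0,-0.3],"twist":[0,0,0]},{"delta_pos":[10,0,-0.3],"twist":[0,0,0]},{"delta_pos":[12,0,-0.3],"twist":[0,0,0]},{"delta_pos":[13,0,-0.3],"twist":[0,0,0]}]'
python3 -c "
from h import *
plan(disp(0,0,.071),DA+180)"
```

```text
time: 11.0
ee_pos: [0.5701, 0.0315, 0.075]
orientation: [84.0, 90.0, -171.2]
force: [0.3, -0.3, -1.6]
grip_width: 0.0257
t 11.0 pos [0.5701 0.0315 0.075 ] yaw -165.17 xaxis [-0. -0. -1.] F [ 0.35 -0.25 -1.64] w 0.0257 q [   3.2   28.1   -3.1   58.8   -0.  -101.7]
delta [ 4. -0. -0.] twist [ 0.11  0.   -0.02]
```

```bash
python3 -m pendant '[{"delta_pos":[0.7,0,0],"twist":[0,0,0]},{"delta_pos":[1.4,0,0],"twist":[0,0,0]},{"delta_pos":[2,0,0],"twist":[0,0,0]},{"delta_pos":[2.5,0,0],"twist":[0,0,0]},{"delta_pos":[3,0,0],"twist":[0,0,0]}]'
python3 -m pendant '[{"delta_pos":[0.4,0,0],"twist":[0,0,0]},{"delta_pos":[0.4,0,0],"twist":[0,0,0]}]'
```

```text
time: 11.5
ee_pos: [0.5704, 0.0315, 0.0723]
orientation: [-93.3, 90.0, 11.5]
force: [0.4, -0.0, -1.5]
grip_width: 0.0252
time: 11.7
ee_pos: [0.5703, 0.0315, 0.0719]
orientation: [84.9, 90.0, -170.2]
force: [0.3, 0.8, -1.1]
grip_width: 0.0257
```

```bash
python3 -m pendant '[{"delta_pos":[0.4,0,0],"twist":[0,0,0]},{"delta_pos":[0.8,0,0],"twist":[0,0,0]},{"delta_pos":[0.8,0,0],"twist":[0,0,0]}]'
python3 -m pendant '[{"delta_pos":[0.4,0,0],"twist":[0,0,0]},{"delta_pos":[0.4,0,0],"twist":[0,0,0]}]'
```

```text
time: 12.0
ee_pos: [0.5702, 0.0315, 0.071]
orientation: [78.6, 90.0, -176.6]
force: [-0.2, -0.9, -1.5]
grip_width: 0.0256
time: 12.2
ee_pos: [0.5703, 0.0315, 0.0708]
orientation: [-105.3, 90.0, -0.5]
force: [0.5, -0.3, -0.8]
grip_width: 0.0255
```

```bash
python3 -m pendant '[{"delta_pos":[0.5,0,0],"twist":[0,0,0]},{"delta_pos":[0.8,0,0],"twist":[0,0,0]},{"delta_pos":[0.8,0,0],"twist":[0,0,0]}]'
python3 -m pendant '[{"delta_pos":[0,0,0],"twist":[0,0,0]},{"delta_pos":[0,0,0],"twist":[0,0,0]},{"delta_pos":[0,0,0],"twist":[0,0,0]},{"delta_pos":[0,0,0],"twist":[0,0,0]}]' 60
python3 - <<'E'
from h import *
cv2.imwrite('pics/w6.png',viewer.get_image('wrist')[:,:,::-1])
im=viewer.get_image('scene'); crop(im,200,180,180,140,4,'pics/s2.png')
E
```

```text
time: 12.5
ee_pos: [0.5704, 0.0315, 0.0708]
orientation: [-101.8, 90.0, 3.0]
force: [-2.0, 0.1, 4.9]
grip_width: 0.0254
time: 12.9
ee_pos: [0.5703, 0.0315, 0.0697]
orientation: [78.2, 90.0, -177.0]
force: [0.0, 0.4, 0.1]
grip_width: 0.0509
```

View pics/w6.png

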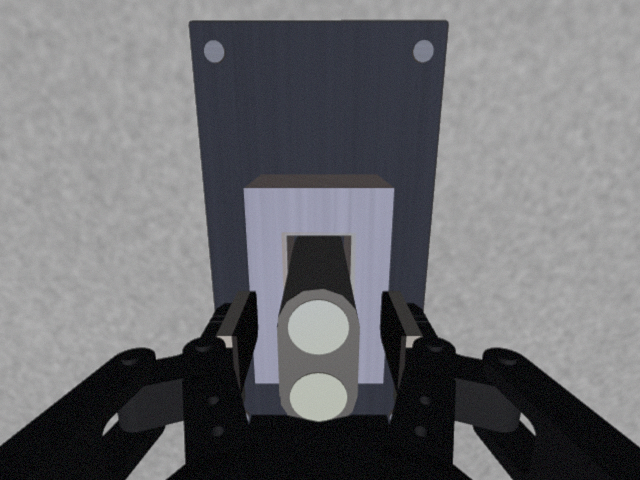

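View pics/s2.png

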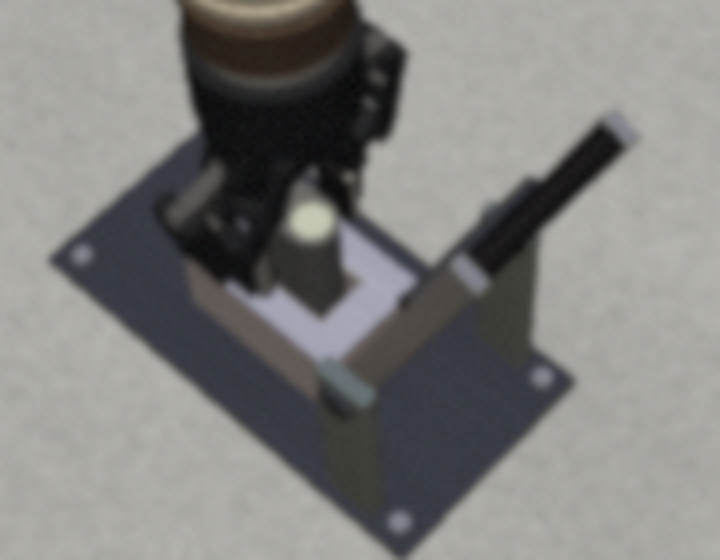

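The cartridge stands in the pocket, released, with its barrel tops centred at columns 318 and clear of both pads. Contact with the seal was about 5 N. Next I'll retract straight up.

```bash
python3 -m pendant '[{"delta_pos":[-5,0,0],"twist":[0,0,0]},{"delta_pos":[-25,0,0],"twist":[0,0,0]},{"delta_pos":[-60,0,0],"twist":[0,0,0]},{"delta_pos":[-100,0,0],"twist":[0,0,0]},{"delta_pos":[-140,0,0],"twist":[0,0,0]},{"delta_pos":[-180,0,0],"twist":[0,0,0]},{"delta_pos":[-215,0,0],"twist":[0,0,0]},{"delta_pos":[-235,0,0],"twist":[0,0,0]}]'
python3 - <<'E'
from h import *
cv2.imwrite('pics/w7.png',viewer.get_image('wrist')[:,:,::-1])
A=1.94
plan(disp(0,.085-.16*np.cos(A),.305),DA+90)
E
```

```text
time: 13.8
ee_pos: [0.5711, 0.0316, 0.3092]
orientation: [-101.8, 89.7, 3.1]
force: [1.0, 0.0, -0.8]
grip_width: 0.0512
t 13.85 pos [0.5721 0.0316 0.3117] yaw -165.17 xaxis [ 0.01   0.001 -1.   ] F [ 1.54 -0.48  3.32] w 0.0512 q [   3.2   21.1   22.2   90.6    0.  -101.7]
delta [  6.4   1.7 143.1] twist [90.11  0.35  0.53]
```

View pics/w7.png

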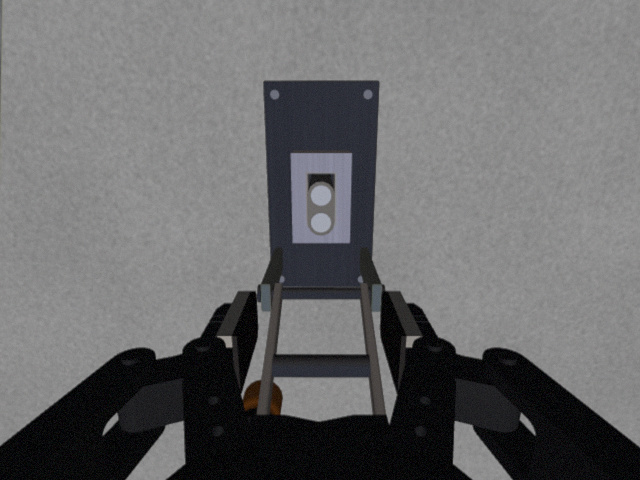

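The cartridge stands alone in the pocket at about (320,208), and the clamp is still open. I'll move over the clamp bar and turn the tool 90 degrees.

```bash
python3 -m pendant '[{"delta_pos":[0,0,10],"twist":[8,0,0]},{"delta_pos":[0,0,30],"twist":[16,0,0]},{"delta_pos":[0,0,50],"twist":[24,0,0]},{"delta_pos":[0,0,70],"twist":[32,0,0]},{"delta_pos":[0,0,90],"twist":[40,0,0]},{"delta_pos":[0,0,110],"twist":[48,0,0]},{"delta_pos":[0,1,130],"twist":[56,0,0]},{"delta_pos":[0,1.5,143],"twist":[64,0,0]}]'
python3 -m pendant '[{"delta_pos":[0,0,0],"twist":[8,0,0]},{"delta_pos":[0,0,0],"twist":[16,0,0]},{"delta_pos":[0,0,0],"twist":[24,0,0]},{"delta_pos":[0,0,0],"twist":[26,0,0]},{"delta_pos":[0,0,0],"twist":[26,0,0]},{"delta_pos":[0,0,0],"twist":[26,0,0]}]'
python3 - <<'E'
from h import *
A=1.94
plan(disp(0,.085-.16*np.cos(A),.305),DA+90)
cv2.imwrite('pics/w8.png',viewer.get_image('wrist')[:,:,::-1])
im=viewer.get_image('scene'); crop(im,200,150,200,150,4,'pics/s3.png')
im=viewer.get_image('top'); crop(im,230,170,160,120,5,'pics/t3.png')
E
```

```text
time: 14.65
ee_pos: [0.5315, 0.1705, 0.3046]
orientation: [135.5, 90.0, 176.1]
force: [-0.4, -0.6, 0.7]
grip_width: 0.0509
time: 15.25
ee_pos: [0.5321, 0.1693, 0.3047]
orientation: [-175.4, 90.0, -160.6]
force: [0.1, -0.2, 0.1]
grip_width: 0.0511
t 15.25 pos [0.5321 0.1693 0.3047] yaw 104.88 xaxis [-0. -0. -1.] F [ 0.12 -0.18  0.13] w 0.0511 q [17.7 19.8 19.3 89.5 -0.   2.8]
delta [-0.3 -0.3  1.8] twist [ 0.16 -0.03  0.  ]
```

View pics/w8.png

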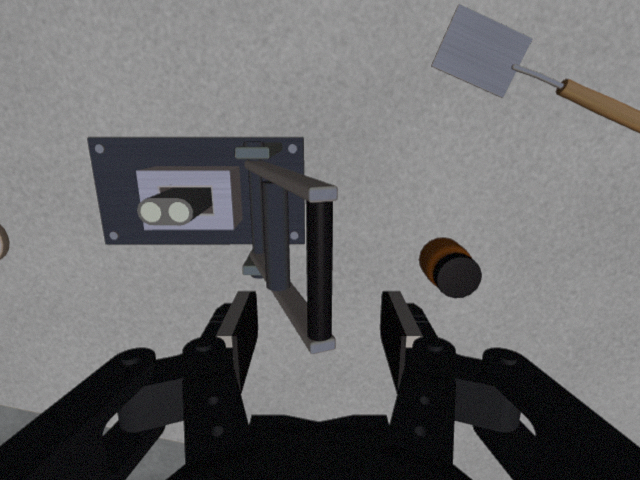

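View pics/s3.png

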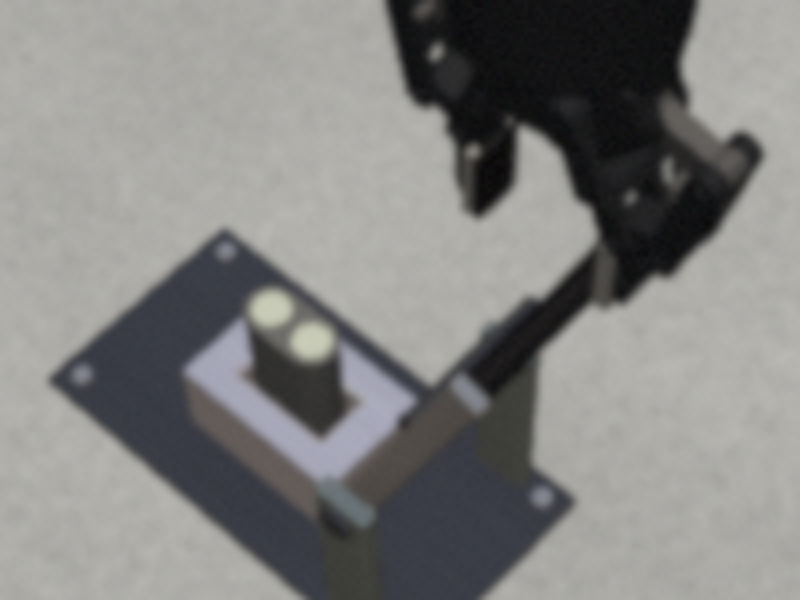

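Run:
```python
from h import *
C=cam('wrist')
for A in (1.90,1.93,1.96):
    print(A,proj(C,[disp(x,.085-.16*np.cos(A),.11+.16*np.sin(A)) for x in(.039,0,-.039)]).round(1).tolist())
s=telemetry.read_state()['ee_pos']; print(proj(C,[s,(s[0],s[1],.259)]))
```

```text
1.9 [[308.5, 335.2], [308.1, 271.2], [307.6, 199.6]]
1.93 [[316.5, 333.7], [316.5, 270.1], [316.5, 199.0]]
1.96 [[324.2, 332.1], [324.7, 268.9], [325.1, 198.4]]
[[319.85287622 305.24308606]
 [319.65516838 266.70687698]]
```

```bash
python3 -m pendant '[{"delta_pos":[15,0,1],"twist":[0,0,0]},{"delta_pos":[35,0,1.5],"twist":[0,0,0]},{"delta_pos":[52,0,1.5],"twist":[0,0,0]},{"delta_pos":[62,0,1.5],"twist":[0,0,0]},{"delta_pos":[62,0,1.5],"twist":[0,0,0]}]'
python3 -m pendant '[{"delta_pos":[0,0,0],"twist":[0,0,0]},{"delta_pos":[0,0,0],"twist":[0,0,0]},{"delta_pos":[0,0,0],"twist":[0,0,0]},{"delta_pos":[0,0,0],"twist":[0,0,0]},{"delta_pos":[0,0,0],"twist":[0,0,0]}]' 0 20
python3 - <<'E'
from h import *
A=1.94
plan(disp(0,.085-.16*np.cos(A),.2405),DA+90)
s=telemetry.read_state()['ee_pos']
c=disp(0,0,0); a=np.radians(DA); v=s-c
print('disp y',(-np.sin(a)*v[0]+np.cos(a)*v[1])*1000)
cv2.imwrite('pics/w9.png',viewer.get_image('wrist')[:,:,::-1])
E
```

```text
time: 15.9
ee_pos: [0.5328, 0.1695, 0.2413]
orientation: [-177.4, 89.8, -162.6]
force: [0.4, 1.0, -0.7]
grip_width: 0.0516
time: 16.4
ee_pos: [0.5343, 0.1701, 0.2441]
orientation: [7.6, 89.9, 22.5]
force: [0.4, 0.4, 4.8]
grip_width: 0.0135
t 16.4 pos [0.5343 0.1701 0.2441] yaw 104.84 xaxis [ 0.002  0.001 -1.   ] F [0.39 0.39 4.75] w 0.0135 q [17.6 20.4 11.3 80.7  0.   2.8]
delta [ 3.6 -0.4 -0.5] twist [ 0.12  0.14 -0.02]
disp y 143.1665036230257
```

View pics/w9.png

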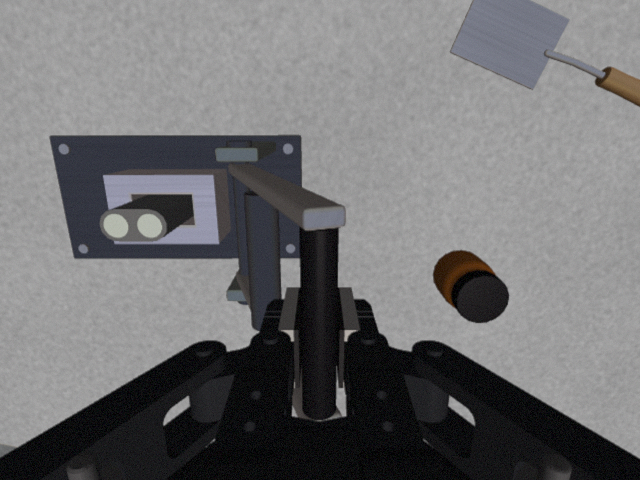

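Run:
```python
import numpy as np
def t(a0,L):
    for a in L: print(round(a,2),'x',round(160*(np.sin(a0)-np.sin(a)),1),'y',round(160*(np.cos(a0)-np.cos(a)),1))
    print()
t(1.94,[1.90,1.82,1.74,1.66,1.58,1.50,1.42,1.34])
t(1.34,[1.28,1.2,1.12,1.04,.96,.88,.82,.78])
t(.78,[.74,.68,.62,.56,.50,.46,.42,.40])
```

```text
1.9 x -2.2 y -6.0
1.82 x -5.8 y -18.3
1.74 x -8.5 y -30.8
1.66 x -10.1 y -43.5
1.58 x -10.8 y -56.3
1.5 x -10.4 y -69.1
1.42 x -9.0 y -81.8
1.34 x -6.5 y -94.3

1.28 x 2.5 y -9.3
1.2 x 6.6 y -21.4
1.12 x 11.7 y -33.1
1.04 x 17.8 y -44.4
0.96 x 24.7 y -55.2
0.88 x 32.4 y -65.3
0.82 x 38.8 y -72.6
0.78 x 43.2 y -77.1

0.74 x 4.6 y -4.4
0.68 x 11.9 y -10.7
0.62 x 19.6 y -16.5
0.56 x 27.5 y -21.8
0.5 x 35.8 y -26.7
0.46 x 41.5 y -29.6
0.42 x 47.3 y -32.3
0.4 x 50.2 y -33.6
```

```bash
python3 -m pendant '[{"delta_pos":[-2.2,-6,0],"twist":[0,0,0]},{"delta_pos":[-5.8,-18.3,0],"twist":[0,0,0]},{"delta_pos":[-8.5,-30.8,0],"twist":[0,0,0]},{"delta_pos":[-10.1,-43.5,0],"twist":[0,0,0]},{"delta_pos":[-10.8,-56.3,0],"twist":[0,0,0]},{"delta_pos":[-10.4,-69.1,0],"twist":[0,0,0]},{"delta_pos":[-9,-81.8,0],"twist":[0,0,0]},{"delta_pos":[-6.5,-94.3,0],"twist":[0,0,0]}]'
python3 -c "
from h import *
A=1.34
plan(disp(0,.085-.16*np.cos(A),.11+.16*np.sin(A)-.0165),DA+90)"
```

```text
time: 17.25
ee_pos: [0.5584, 0.0773, 0.2492]
orientation: [-18.5, 90.0, -3.7]
force: [1.9, 4.9, -2.4]
grip_width: 0.0133
t 17.25 pos [0.5584 0.0773 0.2492] yaw 104.81 xaxis [ 0.001 -0.    -1.   ] F [ 1.89  4.85 -2.39] w 0.0133 q [ 7.9 20.8 12.6 81.8 -0.  -6.9]
delta [-0.1  1.1 -0.3] twist [0.09 0.03 0.01]
```

Tracking follows the arc, with about 5 N of drag. I'll continue.

```bash
python3 -m pendant '[{"delta_pos":[2.5,-9.3,0],"twist":[0,0,0]},{"delta_pos":[6.6,-21.4,0],"twist":[0,0,0]},{"delta_pos":[11.7,-33.1,0],"twist":[0,0,0]},{"delta_pos":[17.8,-44.4,0],"twist":[0,0,0]},{"delta_pos":[24.7,-55.2,0],"twist":[0,0,0]},{"delta_pos":[32.4,-65.3,0],"twist":[0,0,0]},{"delta_pos":[38.8,-72.6,0],"twist":[0,0,0]},{"delta_pos":[43.2,-77.1,0],"twist":[0,0,0]}]'
python3 - <<'E'
from h import *
A=.78
plan(disp(0,.085-.16*np.cos(A),.11+.16*np.sin(A)-.0165),DA+90)
im=viewer.get_image('scene'); crop(im,200,150,200,150,4,'pics/s4.png')
cv2.imwrite('pics/w10.png',viewer.get_image('wrist')[:,:,::-1])
E
```

```text
time: 18.05
ee_pos: [0.5774, 0.0032, 0.2052]
orientation: [172.7, 89.9, -172.5]
force: [2.6, 1.5, 2.2]
grip_width: 0.0131
t 18.05 pos [0.5774 0.0032 0.2052] yaw 104.8 xaxis [-0.001 -0.    -1.   ] F [2.61 1.46 2.15] w 0.0131 q [  0.3  23.3   9.8  76.6  -0.  -14.5]
delta [-0.8  0.4  0.1] twist [ 0.08 -0.06 -0.01]
```

View pics/s4.png

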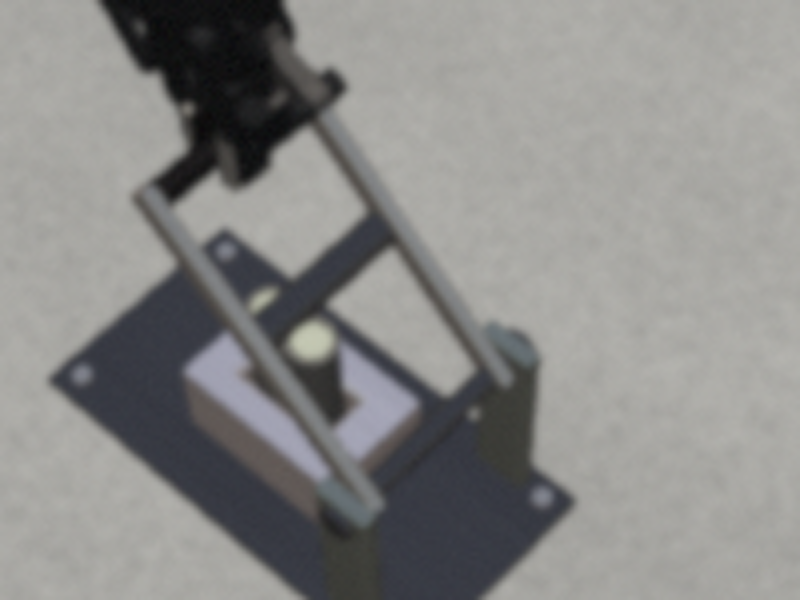

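View pics/w10.png

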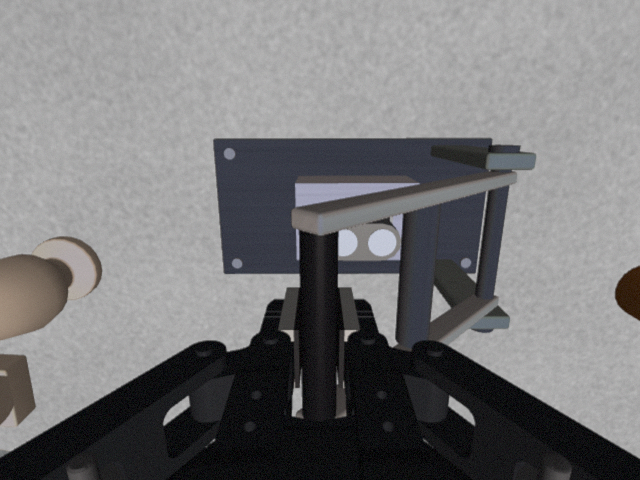

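The clamp is at about 0.78 rad and follows the gripper, and the cartridge is still upright. I'll continue to 0.4.

```bash
python3 -m pendant '[{"delta_pos":[4.6,-4.4,0],"twist":[0,0,0]},{"delta_pos":[11.9,-10.7,0],"twist":[0,0,0]},{"delta_pos":[19.6,-16.5,0],"twist":[0,0,0]},{"delta_pos":[27.5,-21.8,0],"twist":[0,0,0]},{"delta_pos":[35.8,-26.7,0],"twist":[0,0,0]},{"delta_pos":[41.5,-29.6,0],"twist":[0,0,0]},{"delta_pos":[47.3,-32.3,0],"twist":[0,0,0]},{"delta_pos":[50.2,-33.6,0],"twist":[0,0,0]}]'
python3 - <<'E'
from h import *
A=.40
plan(disp(0,.085-.16*np.cos(A),.11+.16*np.sin(A)-.0165),DA+90)
for a in [.36,.32,.28,.25,.22,.20,.18,.16,.14,.10,.04,0,-.04]: print(a,'x',round(160*(np.sin(.4)-np.sin(a)),1),'y',round(160*(np.cos(.4)-np.cos(a)),1))
E
```

```text
time: 18.95
ee_pos: [0.5859, -0.0287, 0.1552]
orientation: [168.9, 89.9, -176.3]
force: [0.0, 1.8, 2.0]
grip_width: 0.013
t 18.95 pos [ 0.5859 -0.0287  0.1552] yaw 104.82 xaxis [-0.001 -0.    -1.   ] F [0.01 1.83 2.02] w 0.013 q [ -2.8  25.9   6.3  70.4  -0.  -17.6]
delta [-0.6 -0.2  0.1] twist [ 0.1  -0.06 -0.01]
0.36 x 5.9 y -2.4
0.32 x 12.0 y -4.5
0.28 x 18.1 y -6.4
0.25 x 22.7 y -7.7
0.22 x 27.4 y -8.8
0.2 x 30.5 y -9.4
0.18 x 33.7 y -10.0
0.16 x 36.8 y -10.6
0.14 x 40.0 y -11.1
0.1 x 46.3 y -11.8
0.04 x 55.9 y -12.5
0 x 62.3 y -12.6
-0.04 x 68.7 y -12.5
```

```bash
python3 -m pendant '[{"delta_pos":[5.9,-2.4,0],"twist":[0,0,0]},{"delta_pos":[12,-4.5,0],"twist":[0,0,0]},{"delta_pos":[18.1,-6.4,0],"twist":[0,0,0]},{"delta_pos":[22.7,-7.7,0],"twist":[0,0,0]},{"delta_pos":[27.4,-8.8,0],"twist":[0,0,0]},{"delta_pos":[30.5,-9.4,0],"twist":[0,0,0]},{"delta_pos":[31.5,-9.6,0],"twist":[0,0,0]},{"delta_pos":[31.5,-9.6,0],"twist":[0,0,0]}]'
cat > look.py <<'E'
from h import *
import sys
s=telemetry.read_state(); v=s['ee_pos']-disp(0,0,0); a=np.radians(DA)
y=-np.sin(a)*v[0]+np.cos(a)*v[1]; 
print('disp y %.1f z %.1f ang_from_z %.3f'%(y*1e3,s['ee_pos'][2]*1e3,np.arcsin((s['ee_pos'][2]+.0165-.11)/.16)),'F',s['force'].round(2),'w',s['grip_width'].round(4))
if len(sys.argv)>1:
    n=sys.argv[1]
    crop(viewer.get_image('scene'),200,150,200,150,4,f'pics/s{n}.png'); cv2.imwrite(f'pics/w{n}.png',viewer.get_image('wrist')[:,:,::-1])
E
python3 look.py 11
```

```text
time: 19.75
ee_pos: [0.5883, -0.0378, 0.124]
orientation: [176.0, 89.9, -169.2]
force: [-1.1, 0.8, -1.3]
grip_width: 0.013Traceback (most recent call last):
  File "look.py", line 5, in <module>
    print('disp y %.1f z %.1f ang_from_z %.3f'%(y*1e3,s['ee_pos'][2]*1e3,np.arcsin((s['ee_pos'][2]+.0165-.11)/.16)),'F',s['force'].round(2),'w',s['grip_width'].round(4))
                                                                                                                                                ^^^^^^^^^^^^^^^^^^^^^
AttributeError: 'float' object has no attribute 'round'
```

```bash
sed -i "s/s\['grip_width'\].round(4)/round(s['grip_width'],4)/" look.py; python3 look.py 11
```

```text
disp y -71.6 z 124.0 ang_from_z 0.192 F [-1.13  0.79 -1.3 ] w 0.013
```

View pics/s11.png

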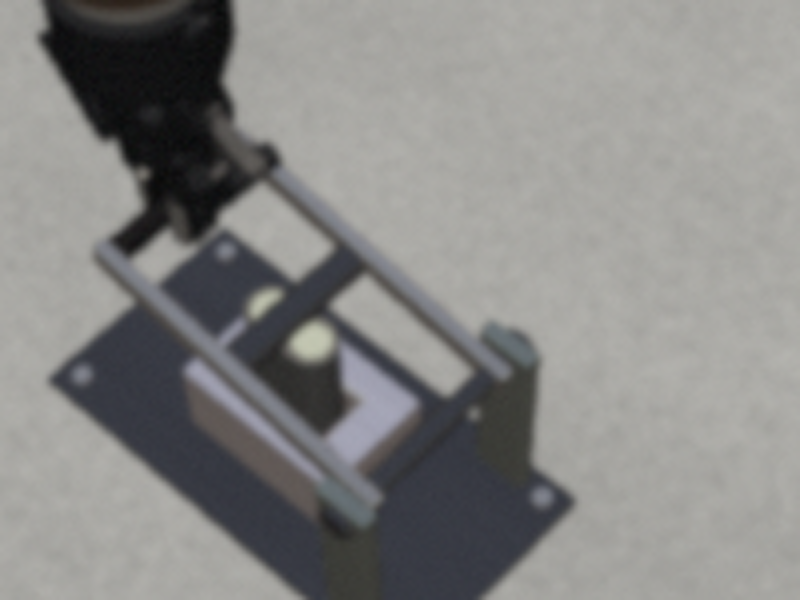

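View pics/w11.png

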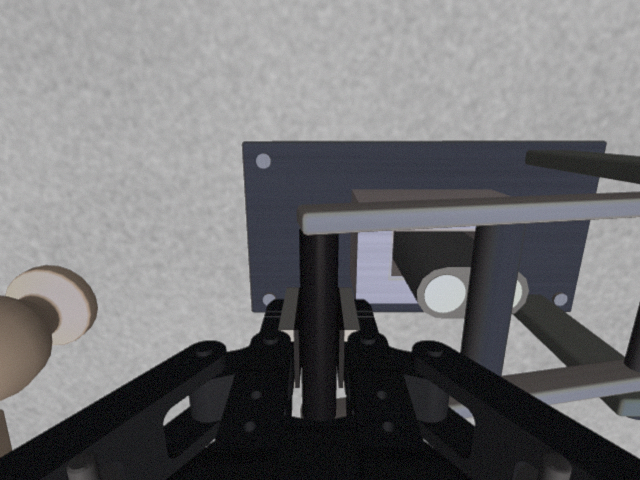

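The press bar is just above the cartridge, between the two discs. From here I'll press slowly and watch the force.

```bash
python3 -m pendant '[{"delta_pos":[1.5,-0.3,0],"twist":[0,0,0]},{"delta_pos":[3,-0.6,0],"twist":[0,0,0]},{"delta_pos":[4.5,-0.9,0],"twist":[0,0,0]},{"delta_pos":[6,-1.1,0],"twist":[0,0,0]},{"delta_pos":[7,-1.3,0],"twist":[0,0,0]}]'; python3 look.py
python3 -m pendant '[{"delta_pos":[0.8,-0.1,0],"twist":[0,0,0]},{"delta_pos":[1.6,-0.2,0],"twist":[0,0,0]},{"delta_pos":[2.4,-0.3,0],"twist":[0,0,0]},{"delta_pos":[3.2,-0.3,0],"twist":[0,0,0]}]';python3 look.py
```

```text
time: 20.35
ee_pos: [0.5887, -0.0389, 0.1174]
orientation: [149.2, 90.0, 164.0]
force: [-3.4, 2.1, 1.6]
grip_width: 0.0131
disp y -72.8 z 117.4 ang_from_z 0.150 F [-3.42  2.13  1.64] w 0.0131
time: 20.75
ee_pos: [0.5889, -0.0392, 0.115]
orientation: [-15.6, 90.0, -0.8]
force: [-5.5, 3.1, 5.9]
grip_width: 0.0133
disp y -73.1 z 115.0 ang_from_z 0.135 F [-5.53  3.14  5.92] w 0.0133
```

```bash
python3 -m pendant '[{"delta_pos":[0.8,0.3,-0.3],"twist":[0,0,0]},{"delta_pos":[1.6,0.3,-0.6],"twist":[0,0,0]},{"delta_pos":[2.4,0.3,-0.8],"twist":[0,0,0]}]';python3 look.py
python3 -m pendant '[{"delta_pos":[0.8,0,0],"twist":[0,0,0]},{"delta_pos":[1.6,0,0],"twist":[0,0,0]},{"delta_pos":[2.4,0,0],"twist":[0,0,0]}]';python3 look.py
```

```text
time: 21.05
ee_pos: [0.5889, -0.0395, 0.1131]
orientation: [-29.3, 89.9, -14.5]
force: [-3.5, 1.9, 6.3]
grip_width: 0.013
disp y -73.4 z 113.1 ang_from_z 0.123 F [-3.49  1.88  6.34] w 0.013
time: 21.35
ee_pos: [0.589, -0.0397, 0.1107]
orientation: [-38.9, 89.8, -24.1]
force: [-2.6, -0.8, 6.3]
grip_width: 0.0132
disp y -73.6 z 110.7 ang_from_z 0.108 F [-2.56 -0.79  6.27] w 0.0132
```

```bash
python3 -m pendant '[{"delta_pos":[0.8,0,0],"twist":[0,0,0]},{"delta_pos":[1.6,0,-0.2],"twist":[0,0,0]},{"delta_pos":[2.4,-0.1,-0.3],"twist":[0,0,0]},{"delta_pos":[3.2,-0.1,-0.3],"twist":[0,0,0]}]';python3 look.py
python3 -m pendant '[{"delta_pos":[0.8,0,0],"twist":[0,0,0]},{"delta_pos":[1.6,0,0],"twist":[0,0,0]},{"delta_pos":[2.4,-0.1,0],"twist":[0,0,0]}]';python3 look.py
```

```text
time: 21.75
ee_pos: [0.5891, -0.04, 0.1077]
orientation: [-37.2, 89.8, -22.4]
force: [-2.8, 0.6, 5.8]
grip_width: 0.0132
disp y -73.9 z 107.7 ang_from_z 0.089 F [-2.76  0.61  5.78] w 0.0132
time: 22.05
ee_pos: [0.5891, -0.0401, 0.1053]
orientation: [-38.2, 89.8, -23.4]
force: [-1.9, 0.7, 5.9]
grip_width: 0.013
disp y -74.1 z 105.3 ang_from_z 0.074 F [-1.92  0.71  5.9 ] w 0.013
```

```bash
python3 look.py 12
```

```text
disp y -74.1 z 105.3 ang_from_z 0.074 F [-1.92  0.71  5.9 ] w 0.013
```

View pics/w12.png

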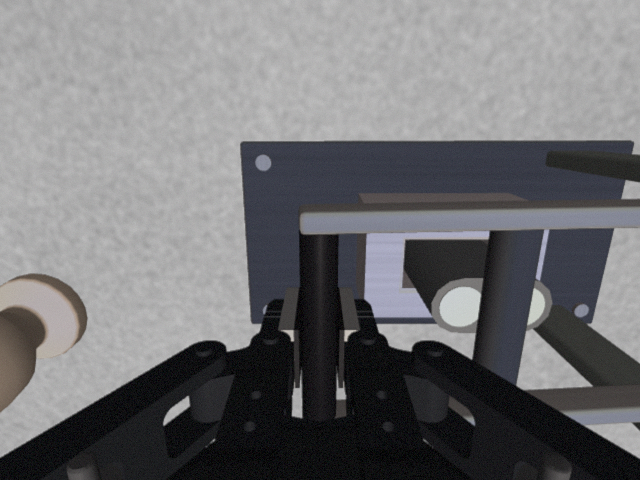

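The bar is steady in the pads and the push is a steady 6 N, so the seal is sliding. I'll continue in small steps.

```bash
python3 -m pendant '[{"delta_pos":[0.7,0,0],"twist":[0,0,0]},{"delta_pos":[1.4,0,0],"twist":[0,0,0]},{"delta_pos":[2.1,-0.1,0],"twist":[0,0,0]},{"delta_pos":[2.8,-0.1,0],"twist":[0,0,0]}]';python3 look.py
```

```text
time: 22.55
ee_pos: [0.5892, -0.0403, 0.1025]
orientation: [-41.2, 89.8, -26.4]
force: [-1.9, -0.1, 5.7]
grip_width: 0.0132
disp y -74.3 z 102.5 ang_from_z 0.056 F [-1.91 -0.14  5.65] w 0.0132
```

```bash
python3 -m pendant '[{"delta_pos":[0.6,0,0],"twist":[0,0,0]},{"delta_pos":[1.2,0,0],"twist":[0,0,0]}]';python3 look.py
```

```text
time: 22.75
ee_pos: [0.5892, -0.0404, 0.1013]
orientation: [-42.7, 89.8, -27.9]
force: [-3.0, 0.3, 5.9]
grip_width: 0.0134
disp y -74.3 z 101.3 ang_from_z 0.049 F [-2.99  0.26  5.87] w 0.0134
```

Now I'm in the range where it can be home. Steps of 0.5 mm, checking each pair.

```bash
python3 -m pendant '[{"delta_pos":[0.5,0,0],"twist":[0,0,0]},{"delta_pos":[1,0,-0.2],"twist":[0,0,0]}]' | grep -E "force|ee_pos"
```

```text
ee_pos: [0.5892, -0.0404, 0.1004]
force: [-2.6, 0.6, 7.1]
```

```bash
python3 -m pendant '[{"delta_pos":[0.5,0,0],"twist":[0,0,0]},{"delta_pos":[1,0,0],"twist":[0,0,0]}]' | grep -E "force|ee_pos"
```

```text
ee_pos: [0.5892, -0.0405, 0.0993]
force: [-1.3, -0.4, 6.0]
```

```bash
python3 -m pendant '[{"delta_pos":[0.5,0,0],"twist":[0,0,0]},{"delta_pos":[1,0,0],"twist":[0,0,0]}]' | grep -E "force|ee_pos"
```

```text
ee_pos: [0.5892, -0.0405, 0.0984]
force: [-2.1, -0.2, 6.9]
```

```bash
python3 -m pendant '[{"delta_pos":[0.5,0,0],"twist":[0,0,0]},{"delta_pos":[1,0,0],"twist":[0,0,0]}]' | grep -E "force|ee_pos"
```

```text
ee_pos: [0.5893, -0.0405, 0.0974]
force: [-2.1, 0.2, 3.5]
```

```bash
python3 -m pendant '[{"delta_pos":[0.5,0,0],"twist":[0,0,0]},{"delta_pos":[1,0,0],"twist":[0,0,0]}]' | grep -E "force|ee_pos"
```

```text
ee_pos: [0.5892, -0.0405, 0.0963]
force: [-1.9, -0.6, 6.0]
```

```bash
python3 -m pendant '[{"delta_pos":[0.5,0,0],"twist":[0,0,0]},{"delta_pos":[1,0,0],"twist":[0,0,0]}]' | grep -E "force|ee_pos"
```

```text
ee_pos: [0.5893, -0.0405, 0.0957]
force: [-4.1, -0.4, 10.1]
```

```bash
python3 -m pendant '[{"delta_pos":[0.5,0,0],"twist":[0,0,0]},{"delta_pos":[1,0,0],"twist":[0,0,0]}]' | grep -E "force|ee_pos|grip"
```

```text
ee_pos: [0.5893, -0.0406, 0.0954]
force: [-5.2, 0.7, 13.3]
grip_width: 0.0131
```

```bash
python3 look.py 13
```

```text
disp y -74.6 z 95.4 ang_from_z 0.012 F [-5.18  0.7  13.3 ] w 0.0131
```

View pics/w13.png

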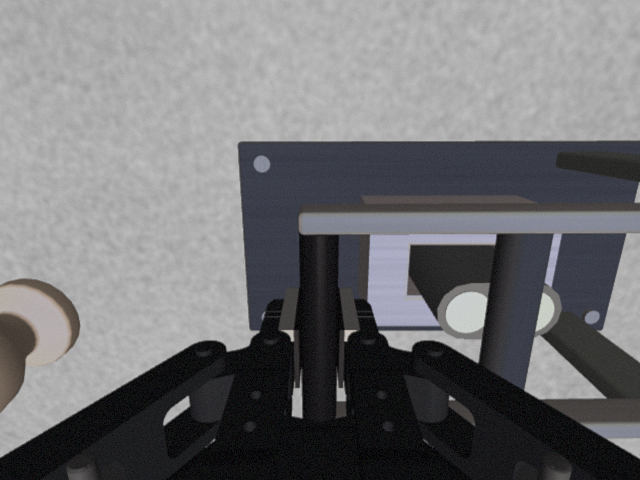

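View pics/s13.png

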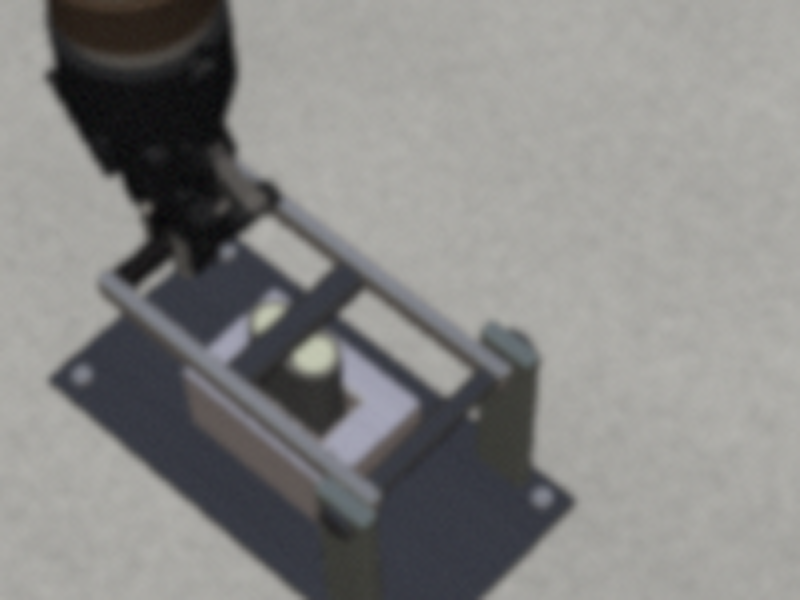

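The push rose sharply, from 6 to 10 to 13 N, and motion stalled at a of about 0.012 rad. I'll make one small confirming step, still under 20 N.

```bash
python3 -m pendant '[{"delta_pos":[0.3,0,-0.3],"twist":[0,0,0]},{"delta_pos":[0.3,0,-0.3],"twist":[0,0,0]}]' | grep -E "force|ee_pos"
```

```text
ee_pos: [0.5893, -0.0406, 0.0954]
force: [-3.8, 0.5, 12.5]
```

It's home: no more travel, and the force holds at about 13 N. I'll unload a little, open and leave.

```bash
python3 -m pendant '[{"delta_pos":[-0.6,0,0],"twist":[0,0,0]},{"delta_pos":[-1.1,0,0],"twist":[0,0,0]}]' | grep -E "force|ee_pos"
python3 -m pendant '[{"delta_pos":[0,0,0],"twist":[0,0,0]},{"delta_pos":[0,0,0],"twist":[0,0,0]},{"delta_pos":[0,0,0],"twist":[0,0,0]},{"delta_pos":[0,0,0],"twist":[0,0,0]}]' 45; python3 look.py 14
```

```text
ee_pos: [0.5893, -0.0406, 0.0956]
force: [-1.3, -0.4, 5.8]
time: 25.05
ee_pos: [0.5875, -0.0398, 0.0933]
orientation: [-139.6, 90.0, -124.8]
force: [-0.5, -0.5, -1.0]
grip_width: 0.0382
disp y -73.4 z 93.3 ang_from_z -0.001 F [-0.45 -0.47 -0.97] w 0.0382
```

View pics/w14.png

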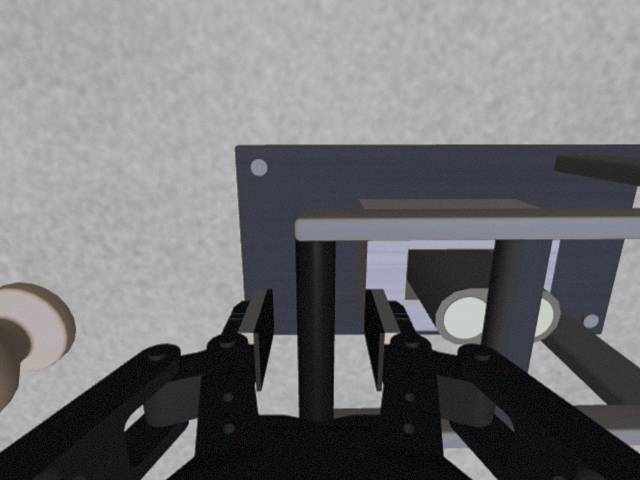

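The bar is free between the open pads, and the force is back to zero. I'll rise clear.

```bash
python3 -m pendant '[{"delta_pos":[-8,0,0],"twist":[0,0,0]},{"delta_pos":[-25,0,0],"twist":[0,0,0]},{"delta_pos":[-50,0,0],"twist":[0,0,0]},{"delta_pos":[-80,0,0],"twist":[0,0,0]},{"delta_pos":[-110,0,0],"twist":[0,0,0]},{"delta_pos":[-140,0,0],"twist":[0,0,0]},{"delta_pos":[-165,0,0],"twist":[0,0,0]},{"delta_pos":[-180,0,0],"twist":[0,0,0]}]'; python3 -m pendant '[{"delta_pos":[0,0,0],"twist":[0,0,0]},{"delta_pos":[0,0,0],"twist":[0,0,0]},{"delta_pos":[0,0,0],"twist":[0,0,0]}]' | grep force
python3 - <<'E'
from h import *
C=cam('wrist'); im=viewer.get_image('wrist'); s=telemetry.read_state()
cv2.imwrite('pics/w15.png',im[:,:,::-1])
for A in (-.04,.0,.04,.14): print(A,proj(C,[disp(x,.085-.16*np.cos(A),.11+.16*np.sin(A)) for x in(.039,0,-.039)]).round(1).tolist())
for h in (.109,.097): print(h,proj(C,[disp(0,y,h) for y in (-.013,.013)]).round(1).tolist())
crop(viewer.get_image('scene'),200,150,200,150,4,'pics/s15.png')
S=cam('scene')
for A in (-.04,.0,.04,.14): print(A,((proj(S,[disp(x,.085-.16*np.cos(A),.11+.16*np.sin(A)) for x in(.043,-.043)])-[200,150])*4).round(0).tolist())
for h in (.109,.1,.097): print(h,((proj(S,[disp(0,y,h) for y in (-.013,.013)])-[200,150])*4).round(0).tolist())
cv2.imwrite('pics/t15.png',viewer.get_image('top')[:,:,::-1])
E
```

```text
time: 25.95
ee_pos: [0.5883, -0.0397, 0.2772]
orientation: [-19.6, 89.7, -4.8]
force: [0.6, 0.2, -0.4]
grip_width: 0.0384
force: [-0.2, -0.1, -0.1]
-0.04 [[317.0, 260.8], [317.0, 218.3], [317.1, 172.6]]
0.0 [[316.9, 263.3], [316.9, 220.0], [316.9, 173.5]]
0.04 [[317.0, 265.9], [317.0, 221.8], [317.0, 174.4]]
0.14 [[318.6, 272.8], [318.7, 226.6], [318.8, 176.9]]
0.109 [[389.9, 219.8], [420.5, 219.9]]
0.097 [[387.4, 216.6], [417.0, 216.7]]
-0.04 [[114.0, 297.0], [244.0, 187.0]]
0.0 [[112.0, 289.0], [243.0, 179.0]]
0.04 [[110.0, 281.0], [242.0, 171.0]]
0.14 [[107.0, 264.0], [241.0, 152.0]]
0.109 [[272.0, 307.0], [312.0, 339.0]]
0.1 [[273.0, 318.0], [313.0, 349.0]]
0.097 [[274.0, 321.0], [313.0, 353.0]]
```

View pics/w15.png

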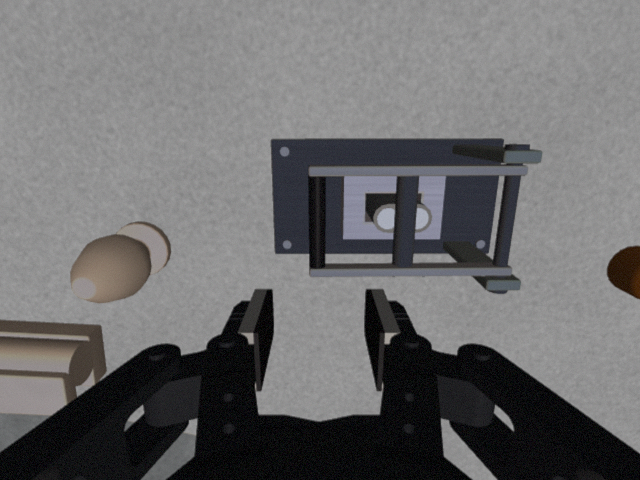

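View pics/s15.png

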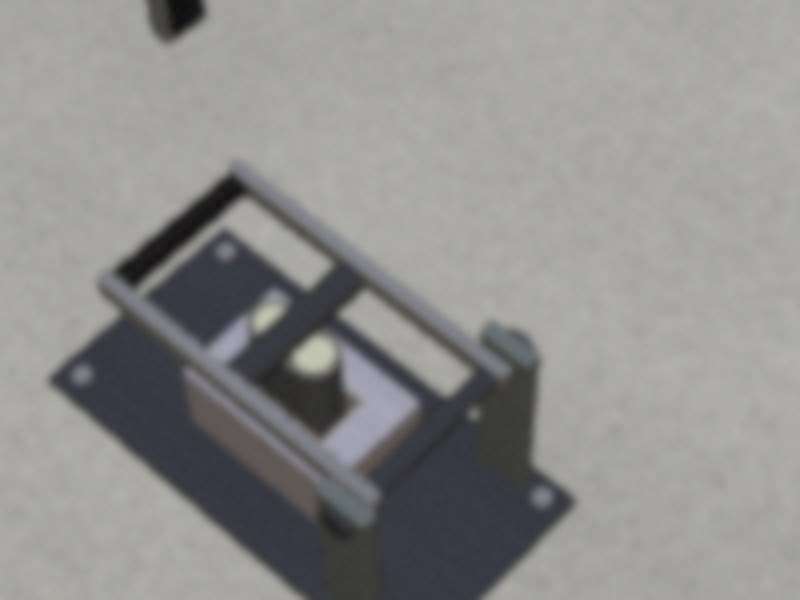

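View pics/t15.png

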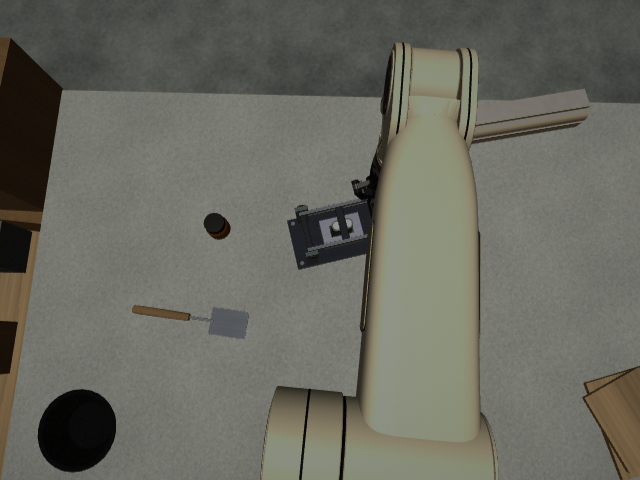

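The wrist and scene views show the clamp level over the cartridge at roughly a = 0.02, and the cartridge top down from about 109 to 97 mm. The bystanders haven't moved and the gripper is clear. I'll hand in.

```bash
python3 -c "
from workcell import workorder,telemetry
print(workorder.hand_in()); s=telemetry.read_state(); print(s['time'],s['force'])"
```

```text
the job is handed in; nothing more can be done
None
the job is handed in; nothing more can be done
```

The cartridge is fully home under the clamp, and I handed the job in at about 26.5 s of the 70 s allowed. No verdict was reported.

- **Placing:** I lowered the cartridge upright into the open pocket with almost no side force. It touched the seal at about 5 N, and I let it go while the clamp was still open at about 1.94 rad.
- **Pressing home:** I pinched the clamp bar and swung it over, then pushed down in small steps. The seal slid at a steady push of about 6 N on the bar. The push then rose from 6 to 10 to 13 N, and one more small push moved it no further, so I stopped at a ≈ 0.01. The highest push I read was 13.3 N, which by the lever arms is about 20 N on the cartridge.
- **Last checks:**
  - The cameras put the clamp at about a = 0.02 and the cartridge top about 12 mm lower than it first stood. Both are within the range for home.
  - The gripper was clear, with no force on it.
  - The jar and scraper had not moved in the top view. The arm hid the finial there, but it was standing normally in the wrist view.
- **Disagreements and gaps:**
  - The wrist camera sat about 0.8 mm to one side compared with the measured arm position. This showed equally on the cartridge and the pocket, so it cancelled out.
  - Side force on the gripped bar reached about 6 N at most during pressing, and I eased it off.
  - I judged home from the force and the angle, because the stop pin can't be seen.

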